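# Unpin and unload the ink shaker

## Task

The ink shaker has finished its run: draw the lock pin right out of its clevis and park it level in the open notches beside the bore, then swing the hold-down frame up and back against its stop, where it stays by itself. Take out all the tins and stand them upright on the floor of their containers, the wide ones in the low metal tray and the slim ones in the grey plastic tote. When all are out, bring the frame back down by hand without letting it fall, leave the pin parked, and do not disturb the two cups on the bench.

Things in the scene. Friction and masses are not known exactly. Their poses are not given: they have to be found in the camera images.
- shaker: bench shaker, fixed: grey cabinet 260 (x) x 360 (y) mm, aluminium bed 90 mm above the bench. Origin under its centre, on the bench; x from its front (control panel, towards the robot) to its back, y left, z up. Tins stand in one row along y at x = +5 mm, 60 mm apart, in any order, on a mat 92 mm up between rails 10 mm high. A rest post 156 mm high stands at its front left
- bore (a point): centre of the bore (12.5 mm, along the shaker's y) of the clevis at the front right corner, 137 mm up; axes as the shaker's. The clevis is two upright plates across y, 6 mm thick, outer faces 19 mm to either side of this point, tops 153 mm up; each has the bore and, 40 mm nearer the robot, a U notch open at the top
- notch (a point): where the middle of the pin's shank lies when parked: in the U notches (13 mm wide, 26 mm deep), collar 2 mm off the right-hand plate, 132 mm up, 5 mm to the left of midway between the plates; axes as the shaker's
- lock_pin: loose pin, 60 g, along its own y. Origin at the centre of its black knob (18 mm across, 45 mm long); then towards +y a collar (20 mm across, 4 mm) and a shank 10 mm across, 52 mm long, its tip 78 mm from the origin. At first in the bore through both plates and the frame's lug, its y along the shaker's y, collar at the right-hand (-y) plate; draw it 55 mm or more along the shaker's -y to free it
- pin_mid (a point): middle of the pin's shank, 52.5 mm from the pin's origin towards its +y. The pin balances 14 mm inside the collar, so park it with the collar near the right-hand plate
- hold_frame (a joint): angle (rad) of the hold-down frame about its level hinge at the back of the shaker: 0 = down, its strip 4 mm above the tins; 1.42 = back against its stop, a little past upright, where it stays by itself; let go well below 1.0 it falls shut. 0.5 kg, about 4 N to lift at the bar. The pin in the bore locks it
- grab_bar (a point): middle of the frame's round front bar (14 mm across, 336 mm long, along the shaker's y, clear for 45 mm all round at its middle): grip it here, it may turn between the fingers. Moves with the frame: 165 mm up when down, 281 mm when open, when the lug at its right end juts 35 mm towards the robot: keep the hand clear of it
- frame_hinge (a point): middle of the frame's hinge line (along the shaker's y), 115 mm up. With the frame down the grab bar is 160 mm in front of it and 50 mm above it; it rises in an arc of 168 mm radius
- steel_tray: low bright metal tray, loose, 0.9 kg: 216 (x) x 130 (y) x 22 mm high, walls and floor 3 mm, origin at the centre of its underside; place for the wide tins. To the left or to the right of the shaker
- tote: grey ribbed plastic tote, loose, 0.8 kg: 200 (x) x 130 (y) x 36 mm high, walls and floor 4 mm, origin at the centre of its underside; place for the slim tins. On the other side of the shaker
- mix_cup: bystander: paper cup with a stir stick, 72 mm across, 88 mm high; origin under its centre
- spare_cup: bystander: empty orange cup, 72 mm across, 88 mm high; origin under its centre
- wide1: closed gold ink tin, wide kind: cylinder 56 mm across, 60 mm high, about 0.26 kg; origin at the centre of its underside, z up. At the start it stands somewhere in the row on the shaker's mat, under the hold-down strip. May be absent
- wide2: closed gold ink tin, wide kind: cylinder 56 mm across, 60 mm high, about 0.26 kg; origin at the centre of its underside, z up. At the start it stands somewhere in the row on the shaker's mat, under the hold-down strip. May be absent
- wide3: closed gold ink tin, wide kind: cylinder 56 mm across, 60 mm high, about 0.26 kg; origin at the centre of its underside, z up. At the start it stands somewhere in the row on the shaker's mat, under the hold-down strip. May be absent
- slim1: closed gold ink tin, slim kind: cylinder 40 mm across, 60 mm high (same height as the wide ones), about 0.14 kg; origin at the centre of its underside, z up. At the start it stands somewhere in the row on the shaker's mat, under the hold-down strip. May be absent
- slim2: closed gold ink tin, slim kind: cylinder 40 mm across, 60 mm high (same height as the wide ones), about 0.14 kg; origin at the centre of its underside, z up. At the start it stands somewhere in the row on the shaker's mat, under the hold-down strip. May be absent
Mind the look-alikes: they are no part of the job. What is shaped like the wide3 but white is not meant.

How it is judged:
By the outcome, as a careful person would: the job done as asked, in the order asked, and still so for the second after the job is handed in, with the robot touching nothing.
Of wide1, slim1, wide2, slim2, wide3 only 3 to 5 are there at a start; the rules pass over those that are not, and their reading is None.
At some moment in a run one of steel_tray, tote may be knocked a few centimetres aside while the robot is not near it.
It also fails if it takes over 210 s, if anything falls off the work surface, if the arm or the gripper's body presses on something with over 40 N, if the wrist force passes 120 N, or if a joint passes its speed limit or range.

## Robot

A 7-joint arm with a two-finger parallel gripper is mounted at the origin on the work surface. World frame = base frame: x ahead of the robot, y to its left, z up, the work surface at z = 0. Lengths are in m, angles in rad, forces in N, time in s.
With the tool pointing down it reaches from about 0.425 to 0.875 m from the base axis. Payload 4.7 kg.
Tool frame: the origin (TCP) lies between the finger pads; the fingertips stand 11 mm ahead of it and the grasp point (between the pads) lies 8 mm behind it; z points along the fingers, y is the line along which they close (so a half turn about z gives the same grasp; the last joint's range is limited). The gripper opens to 87 mm and grips with 3 to 60 N. Pads are 19 mm wide; open, the fingers measure 117 mm over their backs; the gripper's body (75 mm by 190 mm) begins 51 mm behind the grasp point.
Start: joints at [-1.288, 0.321, -0.07, 1.45, 0.023, 1.371, -0.057], TCP at [0.173, 0.627, 0.234] pointing down, gripper open.
Joint ranges: [-2.86, 2.86], [-0.3, 2.09], [-1.38, 1.24], [0.06, 2.45], [-1.56, 4.7], [0.09, 2.05], [-2.69, 2.69]. Speed limits (rad/s): [2.57, 2.57, 3.14, 3.14, 3.14, 3.14, 3.14].

## Interface

Orientations are given as a rotation vector (axis times angle).
In Python, from bench import ctrl gives the robot as it stands. The module is installed in compiled form; this text tells all that it offers.
- The arm moves only by the shell command python3 -m inch 'ROWS' [FORCE]. ROWS is JSON, a list of rows, each an object with "slide": the shift along the tool's x, y, z scaled (see below), a list of three; "angular": the turn, a rotation vector about the tool's x, y, z scaled (see below), a list of three; "claw": the opening, from -1 (shut) to 1 (fully open). In form: [{"slide": [tx, ty, tz], "angular": [rx, ry, rz], "claw": claw}, ...]. A call has 1 to 10 rows; each row is the pose to reach, as a shift and turn from the pose commanded when the call began, along the tool's axes at that moment; what a row does not reach only later rows make up. The controller multiplies each number of a shift by 0.25 m and each number of a turn by 30 degrees. A row lasts 1/10 s, in which the tool goes at most 50 mm and 8.59 degrees, less where a joint would pass 70% of its speed; a pose out of reach is approached as far as the arm can. A call with a number of a shift or a turn outside -1 to 1 is refused whole. A call with a gripper value outside its range is refused whole. The fingers move at their own pace and stop on an object; FORCE is the grip in N (left out, the last holds). Time passes only in rows, so rows that repeat a pose let the fingers close. It gives the time, the measured TCP pose, the force, the opening and the grip force at its end, in the units of the state.
- ctrl.get_state(): the state, without advancing time (a new reading comes with each control period).
- ctrl.get_image(name): name is "scene" or "top" or "wrist"; returns a dict with "color" (480x640x3 uint8, red, green, blue), "depth" (480x640 float32, m along the optical axis (not along the pixel's ray), 0 where there is no reading), "camera_matrix" (3x3 intrinsics, pixels), "extrinsics" (4x4, takes a point from camera to world coordinates); the wrist camera has in their place "tool_from_camera" (4x4, takes a point from camera to tool coordinates, whose origin is the TCP and whose axes are the flange's). Camera axes: x right, y up, looking along -z (the intrinsics and any distortion apply to the point x, -y, -z); pixel columns grow to the right and rows downward; lengths in m; the calibration is good to about 2 mm. The wrist camera is an equidistant fisheye: a pixel r from the principal point sees the ray r / f radians off the axis. A picture is of the moment at which its call begins: read the wrist's pose just before it.
- ctrl.close_job(): hands the job in; it is judged then, once.
Trained networks look in the newest picture that a camera, given by its name, has taken for a name from the list of things; names that differ only in an ending like _2 or _b are one class to them, and where a whole thing is asked for, a point or a joint stands for the part that bears it (a point fixed in the world has none). Each returns a list of dicts, best first, with "confidence" (0 to 1); they miss things now and then, are a little off and sometimes report something else, mostly with a low value. They report only what shows in the picture. A call takes as long as a camera call. They do not tell look-alikes from the thing itself.
- ctrl.find_in(query, camera): "bbox" ([centre column, centre row, width, height] in pixels, round what is visible of it).
- ctrl.outline_of(query, camera): "mask" (480x640 bool, what is visible of it) and "bbox" ([centre column, centre row, width, height] in pixels, round what is visible of it).
The state is a dict: "time": time; "joint_positions": joint angles; "qd": joint speeds; "joint_torque": joint torques, N m; "position": TCP position; "tool_rot": TCP orientation; "ft_force": force on the tool from outside, world axes, zero at the start; "torque": the same for the moment, N m; "grip_width": opening from 0.0 (shut) to 1.0 (fully open); "grip_force": force on a finger pad.
Only numpy, scipy, OpenCV 4.12 (cv2) and the standard library are available. Lean on these libraries where they do the work, as an engineer would, in place of code of your own. Each camera call takes 0.05 s, during which the arm holds its last target. There are 200 camera calls.

## Working session

There is one attempt and no reset: what is moved stays moved. The work goes in short steps, Python scripts to look and compute and a shell command to move; the robot and the scene stay as the last step left them, time stands still between calls to the robot, and variables do not carry over. Pictures are saved under pics/ and viewed, at most 14 in all, crops included, and the job is handed in when it is done.

```bash
mkdir -p pics; cat > h.py <<'E'
import numpy as np, cv2
from bench import ctrl
from scipy.spatial.transform import Rotation as R
def pts(im, mask=None):
    "world points per pixel (fixed cams)"
    d=im['depth']; K=im['camera_matrix']; E=im['extrinsics']
    v,u=np.mgrid[0:480,0:640]
    P=np.stack([(u-K[0,2])/K[0,0]*d, -(v-K[1,2])/K[1,1]*d, -d],-1)
    W=P@E[:3,:3].T+E[:3,3]; W[d<=0]=np.nan
    return W
def save(im,n): cv2.imwrite('pics/'+n,cv2.cvtColor(im['color'],cv2.COLOR_RGB2BGR))
E
python3 - <<'E'
from h import *
s=ctrl.get_state(); print(s['position'],s['tool_rot'],s['time'],s['grip_width'])
for c in ['top','scene']:
    im=ctrl.get_image(c); save(im,c+'0.png'); W=pts(im); np.save(c+'W.npy',W)
    print(c,im['camera_matrix'].tolist(),im['extrinsics'].round(3).tolist(), [k for k in im])
    for q in ['shaker','lock_pin','grab_bar','steel_tray','tote','mix_cup','spare_cup','wide1','slim1','hold_frame']:
        for r in ctrl.outline_of(q,c)[:6]:
            m=r['mask']; w=W[m]; w=w[~np.isnan(w[:,0])]
            if len(w): print(c,q,round(r['confidence'],2),np.round(r['bbox']).astype(int),np.median(w,0).round(3),np.percentile(w,2,0).round(3),np.percentile(w,98,0).round(3))
E
```

```text
[0.17253977 0.62612977 0.23245155] [-4.20914918e-01 -3.11310625e+00  2.99620526e-03] 0.0 1.0030212191250467
top [[480.21792571514624, 0.0, 316.8763014067186], [0.0, 480.21792571514624, 239.21280674729198], [0.0, 0.0, 1.0]] [[0.012, 0.991, -0.134, 0.339], [-1.0, 0.014, 0.013, -0.007], [0.015, 0.133, 0.991, 1.109], [0.0, 0.0, 0.0, 1.0]] ['color', 'depth', 'camera_matrix', 'extrinsics']
top shaker 0.7 [319 204 183 133] [ 0.545 -0.025  0.09 ] [ 0.423 -0.21   0.085] [0.683 0.155 0.172]
top shaker 0.68 [285 200  18  10] [0.553 0.044 0.122] [0.55  0.029 0.093] [0.559 0.06  0.154]
top lock_pin 0.79 [424 243  26  10] [ 0.473 -0.237  0.142] [ 0.466 -0.258  0.136] [ 0.482 -0.214  0.146]
top grab_bar 0.75 [316 198 185  92] [ 0.558 -0.018  0.17 ] [ 0.474 -0.189  0.091] [0.62  0.155 0.174]
top grab_bar 0.5 [319 206 184 131] [ 0.545 -0.025  0.09 ] [ 0.423 -0.21   0.086] [0.684 0.156 0.172]
top steel_tray 0.95 [469 251  59 105] [ 0.463 -0.369  0.003] [ 0.351 -0.43  -0.002] [ 0.576 -0.302  0.023]
top tote 0.82 [145 250  63 100] [0.458 0.372 0.004] [ 0.352  0.298 -0.001] [0.563 0.435 0.037]
top mix_cu
[... 2009 characters left out ...]
8 [180 254  32  56] [ 0.339 -0.216  0.07 ] [ 0.291 -0.244  0.008] [ 0.36  -0.18   0.092]
scene wide1 0.96 [270 277  33  38] [ 0.582 -0.143  0.131] [ 0.568 -0.161  0.098] [ 0.588 -0.115  0.156]
scene wide1 0.6 [380 238  30  31] [0.593 0.089 0.129] [0.564 0.075 0.097] [0.602 0.122 0.157]
scene slim1 0.77 [297 269  20  30] [ 0.578 -0.085  0.126] [ 0.559 -0.096  0.098] [ 0.584 -0.064  0.155]
scene slim1 0.59 [354 250  23  30] [0.585 0.035 0.126] [0.564 0.025 0.097] [0.591 0.057 0.156]
scene hold_frame 0.94 [319 252 214 124] [ 0.566 -0.041  0.173] [ 0.48  -0.193  0.131] [0.638 0.152 0.176]
scene hold_frame 0.42 [181 256  31  59] [ 0.339 -0.217  0.069] [ 0.291 -0.245  0.008] [ 0.36  -0.181  0.092]
```

View pics/top0.png

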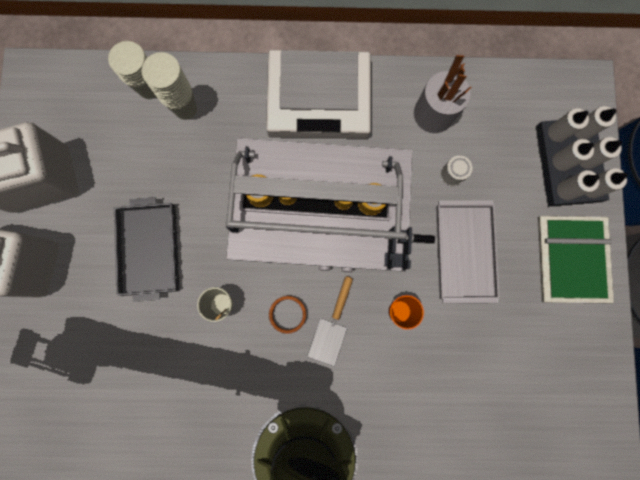

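View pics/scene0.png

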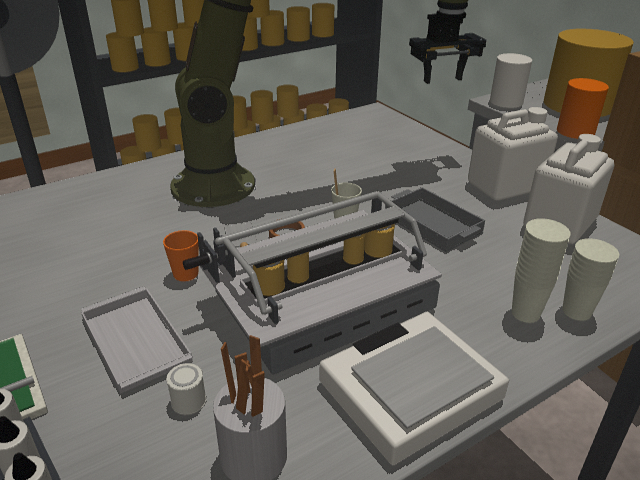

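The top view shows the shaker in the middle, with wide gold tins at (258,190) and (374,200) and slim ones at (287,197) and (344,202). The middle slot looks empty. The tote is at (148,250), the tray at (469,251), the pin knob at (424,240) and the white decoy at (459,168). The scene view agrees.

```bash
python3 - <<'E'
from h import *
for c in ['top','scene']:
    W=np.load(c+'W.npy'); W=W.reshape(-1,3); W=W[~np.isnan(W[:,0])]
    b=W[(np.abs(W[:,2])<.01)&(W[:,0]>.25)&(W[:,0]<.8)&(abs(W[:,1])<.5)]; print(c,'bench z',np.median(b[:,2]).round(4))
    zb=np.median(b[:,2])
    m=(abs(W[:,2]-zb-.09)<.006)&(abs(W[:,1])<.24)&(W[:,0]>.38)&(W[:,0]<.75)
    m&=~((W[:,1]<-.19)&(W[:,0]<.40))
    r=cv2.minAreaRect(W[m][:,:2].astype(np.float32)); print(' bed',r,np.median(W[m][:,2]))
    # grab bar line: z 0.155..0.18, x<.53
    m=(W[:,2]>zb+.160)&(W[:,2]<zb+.176)&(W[:,0]<.515)&(abs(W[:,1]+.02)<.14)
    B=W[m]; p=np.polyfit(B[:,1],B[:,0],1); print(' bar x=',p,'ext',B[:,1].min(),B[:,1].max(),B[:,2].max(),len(B), 'res',np.std(B[:,0]-np.polyval(p,B[:,1])))
    for q,(lo,hi,s) in {'tray':(.010,.03,-1),'tote':(.02,.042,1)}.items():
        m=(W[:,2]-zb>lo)&(W[:,2]-zb<hi)&(W[:,1]*s>.28)&(W[:,1]*s<.46)&(W[:,0]>.33)&(W[:,0]<.6)
        print(' ',q,cv2.minAreaRect(W[m][:,:2].astype(np.float32)))
    k=W[(W[:,2]-zb>.115)&(W[:,2]-zb<.15)&(W[:,1]<-.205)&(W[:,1]>-.28)&(W[:,0]>.44)&(W[:,0]<.51)]
    print(' knob',len(k),k.mean(0),k.min(0),k.max(0),np.polyfit(k[:,1],k[:,0],1))
    # clevis & post tops
    for n,(z0,z1,x0,x1,y0,y1) in {'clevis':(.148,.158,.38,.52,-.21,-.13),'post':(.15,.162,.40,.50,.11,.18)}.items():
        k=W[(W[:,2]-zb>z0)&(W[:,2]-zb<z1)&(W[:,0]>x0)&(W[:,0]<x1)&(W[:,1]>y0)&(W[:,1]<y1)]
        if len(k): print(' ',n,len(k),k.min(0).round(3),k.max(0).round(3),k.mean(0).round(3))
print(R.from_rotvec(ctrl.get_state()['tool_rot']).as_matrix().round(3))
im=cv2.imread('pics/top0.png'); cv2.imwrite('pics/c1.png',cv2.resize(im[130:280,215:445],None,fx=3.4,fy=3.4,interpolation=cv2.INTER_CUBIC))
E
```

```text
top bench z -0.0006
 bed ((0.5553745031356812, -0.02652217447757721), (0.38737162947654724, 0.26893389225006104), 86.92332458496094) 0.08926355841174072
 bar x= [-0.01645504  0.42759318] ext -0.15991387503288168 0.11989099690809293 0.17532030220180317 1146 res 0.14609258860115504
  tray ((0.4636960029602051, -0.3667307496070862), (0.23598235845565796, 0.1325889676809311), 1.015323519706726)
  tote ((0.45871424674987793, 0.36674389243125916), (0.23324503004550934, 0.13437318801879883), 4.992906093597412)
 knob 207 [ 0.4739542  -0.23393144  0.14141418] [ 0.44175146 -0.259732    0.12403098] [ 0.49666807 -0.20501557  0.14928811] [0.05834108 0.48760202]
  clevis 228 [ 0.413 -0.21   0.147] [ 0.497 -0.169  0.157] [ 0.454 -0.191  0.152]
  post 12 [0.488 0.149 0.152] [0.492 0.164 0.156] [0.489 0.158 0.154]
scene bench z 0.0034
 bed ((0.5541852116584778, -0.026402369141578674), (0.389138400554657, 0.2759251594543457), 87.16053009033203) 0.09343794041969844
 bar x= [-0.29405697  0.16822154] ext -0.15951445314914053 0.11938108271034487 0.1794158597246095 1500 res 0.5007755824052315
  tray ((0.4629068374633789, -0.3669597804546356), (0.2413647472858429, 0.13117988407611847), 0.9963062405586243)
  tote ((0.45736584067344666, 0.36746859550476074), (0.23509381711483002, 0.13953125476837158), 6.059537410736084)
 knob 425 [ 0.47959099 -0.22743398  0.1408819 ] [ 0.4403519  -0.26056644  0.11854563] [ 0.4986021  -0.20546923  0.15322513] [0.0399121  0.48866835]
  clevis 171 [ 0.411 -0.21   0.151] [ 0.496 -0.169  0.161] [ 0.458 -0.196  0.156]
  post 21 [0.488 0.113 0.154] [0.5   0.157 0.165] [0.497 0.145 0.159]
[[-0.964  0.265  0.   ]
 [ 0.265  0.964 -0.   ]
 [-0.    -0.    -1.   ]]
```

View pics/c1.png

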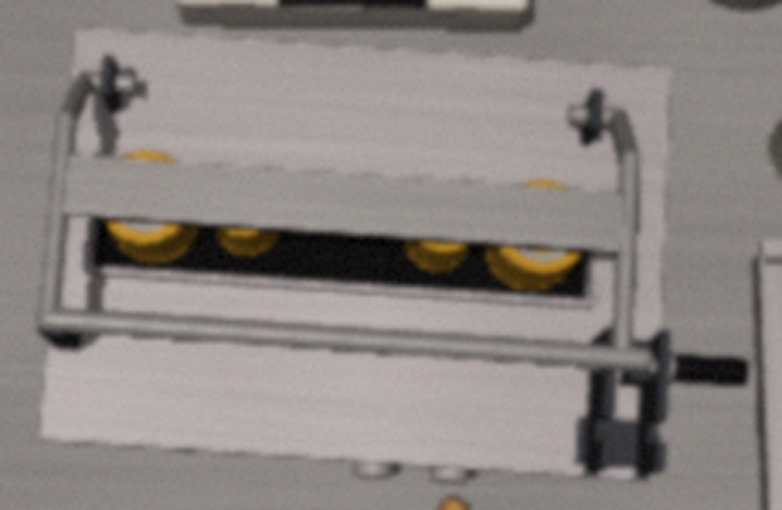

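```bash
python3 - <<'E'
from h import *
for c in ['top','scene']:
    W=np.load(c+'W.npy'); W=W.reshape(-1,3); W=W[~np.isnan(W[:,0])]
    zb={'top':-.0006,'scene':.0034}[c]; W[:,2]-=zb
    m=(W[:,2]>.164)&(W[:,2]<.176)&(W[:,0]<.515)&(W[:,0]>.44)&(abs(W[:,1]+.02)<.14)
    B=W[m]; p=np.polyfit(B[:,1],B[:,0],1); print(c,'bar',p,B[:,2].max(),len(B),np.std(B[:,0]-np.polyval(p,B[:,1])))
    yaw=-np.arctan(p[0]); print(' yaw deg',np.degrees(yaw))
    yaw=np.radians(-3.2); Rz=np.array([[np.cos(yaw),np.sin(yaw)],[-np.sin(yaw),np.cos(yaw)]])
    def edges(m,ax,lo,hi):
        q=W[m][:,:2]@Rz.T
        return np.percentile(q,[.5,99.5],axis=0)
    q=W.copy(); q[:,:2]=W[:,:2]@Rz.T   # shaker-aligned, world origin
    m=(abs(q[:,2]-.09)<.005)&(abs(q[:,1])<.26)&(q[:,0]>.38)&(q[:,0]<.75)
    b=q[m]
    for ax in (0,1):
        o=1-ax; e=[]
        for s in np.linspace(-.08,.08,9):
            cen=[.555,-.025] ; cen=np.array(cen)@Rz.T
            k=b[abs(b[:,o]-cen[o]-s)<.006]
            e.append([k[:,ax].min(),k[:,ax].max()])
        print(' edge ax',ax,np.median(e,0),np.diff(np.median(e,0)))
    k=q[(q[:,2]>.125)&(q[:,2]<.152)&(q[:,1]<-.235)&(q[:,1]>-.30)&(q[:,0]>.46)&(q[:,0]<.52)]
    print(' knob',len(k),np.median(k,0),np.percentile(k,2,0),np.percentile(k,98,0))
    k=q[(q[:,2]>.149)&(q[:,2]<.158)&(q[:,0]>.40)&(q[:,0]<.53)&(q[:,1]<-.15)&(q[:,1]>-.25)]
    print(' clevis',len(k),k.min(0),k.max(0)); 
    h,e=np.histogram(k[:,1],bins=np.arange(-.25,-.15,.004)); print(h,e[0])
    print(np.array([0,0])@Rz)
    for q_,(lo,hi,s) in {'tray':(.012,.03,-1),'tote':(.026,.042,1)}.items():
        m=(W[:,2]>lo)&(W[:,2]<hi)&(W[:,1]*s>.28)&(W[:,1]*s<.46)&(W[:,0]>.33)&(W[:,0]<.6)
        k=W[m]; print(q_,k[:,:2].min(0),k[:,:2].max(0)); print('  ',[ (round(x,3),k[abs(k[:,0]-x)<.01][:,1].min().round(4),k[abs(k[:,0]-x)<.01][:,1].max().round(4)) for x in (.40,.46,.52)])
E
```

```text
top bar [0.05390367 0.48659334] 0.17585295295164166 975 0.0039499828196864805
 yaw deg -3.085466709437183
 edge ax 0 [0.42177463 0.68919383] [0.26741919]
 edge ax 1 [-0.18766915  0.19036806] [0.3780372]
  return _methods._mean(a, axis=axis, dtype=dtype,
  ret = um.true_divide(
Traceback (most recent call last):
IndexError: index -1 is out of bounds for axis 0 with size 0
```

```bash
cat >> h.py <<'E'
YAW=-3.1
def plan(*wps):
    "wps: world (x,y,z[,yaw deg of tool-y axis]); prints scaled slide/angular from the present pose, successive calls"
    s=ctrl.get_state(); p=np.array(s['position']); M=R.from_rotvec(s['tool_rot'])
    for w in wps:
        a=np.radians(w[3] if len(w)>3 else YAW); y=np.array([np.cos(a),np.sin(a),0]); z=np.array([0,0,-1.])
        T=R.from_matrix(np.stack([np.cross(y,z),y,z],1))
        sl=M.inv().apply(np.array(w[:3])-p)/.25; an=np.degrees((M.inv()*T).as_rotvec())/30
        print(w,'slide',sl.round(3).tolist(),'ang',an.round(3).tolist()); p=np.array(w[:3]); M=T
E
python3 - <<'E'
from h import *
plan((.36,.45,.27,47),(.5,.25,.28,20),(.5,.02,.28),(.47,-.2,.28))
E
```

```text
(0.36, 0.45, 0.27, 47) slide [-0.91, -0.482, -0.146] ang [-0.0, 0.0, 0.92]
(0.5, 0.25, 0.28, 20) slide [-0.955, -0.203, -0.04] ang [0.0, 0.0, 0.9]
(0.5, 0.02, 0.28) slide [-0.865, -0.315, 0.0] ang [0.0, 0.0, 0.77]
(0.47, -0.2, 0.28) slide [-0.885, -0.072, 0.0] ang [0.0, 0.0, 0.0]
```

```bash

python3 -m inch '[{"slide":[-0.91,-0.482,-0.146],"angular":[0,0,0.92],"claw":1},{"slide":[-0.91,-0.482,-0.146],"angular":[0,0,0.92],"claw":1},{"slide":[-0.91,-0.482,-0.146],"angular":[0,0,0.92],"claw":1},{"slide":[-0.91,-0.482,-0.146],"angular":[0,0,0.92],"claw":1},{"slide":[-0.91,-0.482,-0.146],"angular":[0,0,0.92],"claw":1},{"slide":[-0.91,-0.482,-0.146],"angular":[0,0,0.92],"claw":1}]'
python3 -m inch '[{"slide":[-0.955,-0.203,-0.04],"angular":[0,0,0.9],"claw":1},{"slide":[-0.955,-0.203,-0.04],"angular":[0,0,0.9],"claw":1},{"slide":[-0.955,-0.203,-0.04],"angular":[0,0,0.9],"claw":1},{"slide":[-0.955,-0.203,-0.04],"angular":[0,0,0.9],"claw":1},{"slide":[-0.955,-0.203,-0.04],"angular":[0,0,0.9],"claw":1},{"slide":[-0.955,-0.203,-0.04],"angular":[0,0,0.9],"claw":1}]'
python3 -m inch '[{"slide":[-0.865,-0.315,0],"angular":[0,0,0.77],"claw":1},{"slide":[-0.865,-0.315,0],"angular":[0,0,0.77],"claw":1},{"slide":[-0.865,-0.315,0],"angular":[0,0,0.77],"claw":1},{"slide":[-0.865,-0.315,0],"angular":[0,0,0.77],"claw":1},{"slide":[-0.865,-0.315,0],"angular":[0,0,0.77],"claw":1},{"slide":[-0.865,-0.315,0],"angular":[0,0,0.77],"claw":1}]'
python3 -m inch '[{"slide":[-0.885,-0.072,0],"angular":[0,0,0],"claw":1},{"slide":[-0.885,-0.072,0],"angular":[0,0,0],"claw":1},{"slide":[-0.885,-0.072,0],"angular":[0,0,0],"claw":1},{"slide":[-0.885,-0.072,0],"angular":[0,0,0],"claw":1},{"slide":[-0.885,-0.072,0],"angular":[0,0,0],"claw":1},{"slide":[-0.885,-0.072,0],"angular":[0,0,0],"claw":1},{"slide":[-0.885,-0.072,0],"angular":[0,0,0],"claw":1}]'
cat >> h.py <<'E'
def wrist(name=None):
    "wrist picture and its per-pixel world points"
    s=ctrl.get_state(); im=ctrl.get_image('wrist')
    if name: save(im,name)
    d=im['depth']; K=im['camera_matrix']; v,u=np.mgrid[0:480,0:640]
    x=(u-K[0,2])/K[0,0]; y=(v-K[1,2])/K[1,1]; r=np.hypot(x,y)+1e-9
    t=np.tan(np.minimum(r,1.5))*d/r
    P=np.stack([x*t,-y*t,-d],-1); T=im['tool_from_camera']
    W=(P@T[:3,:3].T+T[:3,3])@R.from_rotvec(s['tool_rot']).as_matrix().T+s['position']; W[d<=0]=np.nan
    return im,W
E
python3 - <<'E'
from h import *
im,W=wrist('w1.png'); np.save('w1.npy',W)
print(im['camera_matrix'].round(1).tolist(),im['tool_from_camera'].round(3).tolist())
print(ctrl.get_state()['position'],ctrl.get_state()['tool_rot'])
for q in ['lock_pin','grab_bar','shaker']:
    for r in ctrl.outline_of(q,'wrist')[:2]:
        w=W[r['mask']]; w=w[~np.isnan(w[:,0])]
        if len(w): print(q,round(r['confidence'],2),np.round(r['bbox']).astype(int),np.median(w,0).round(4),np.percentile(w,2,0).round(4),np.percentile(w,98,0).round(4))
E
```

```text
time: 1.7
position: [0.3666, 0.4445, 0.2717]
tool_rot: [1.165, 2.913, 0.002]
ft_force: [0.5, -0.7, 0.5]
grip_width: 1.001
grip_force: 0.0
time: 2.3
position: [0.5043, 0.2426, 0.2809]
tool_rot: [1.815, 2.559, -0.0]
ft_force: [-0.0, -0.6, 0.7]
grip_width: 1.003
grip_force: 0.0
time: 2.9
position: [0.4999, 0.0149, 0.2807]
tool_rot: [2.289, 2.15, 0.001]
ft_force: [-0.1, -0.3, -0.0]
grip_width: 1.0
grip_force: 0.0
time: 3.6
position: [0.4706, -0.1983, 0.28]
tool_rot: [-2.279, -2.161, -0.001]
ft_force: [-0.0, 1.2, -0.2]
grip_width: 0.999
grip_force: 0.0
[[371.6, 0.0, 316.1], [0.0, 371.6, 239.3], [0.0, 0.0, 1.0]] [[-0.001, 0.967, 0.257, 0.07], [1.0, 0.001, 0.001, 0.0], [0.0, 0.257, -0.967, -0.151], [0.0, 0.0, 0.0, 1.0]]
[ 0.47084643 -0.19755996  0.27988935] [-2.27698131e+00 -2.16341859e+00 -1.04583846e-03]
lock_pin 0.86 [325 275  22  48] [ 0.4744 -0.2356  0.1433] [ 0.466  -0.2584  0.1372] [ 0.4829 -0.2142  0.1456]
lock_pin 0.24 [179 237  78  69] [ 0.3105 -0.2168  0.0563] [ 0.2923 -0.2436  0.0035] [ 0.3578 -0.1797  0.0888]
grab_bar 0.77 [406 119 188 238] [ 0.5512 -0.1185  0.1709] [ 0.4734 -0.189   0.1598] [ 0.5901 -0.0261  0.1727]
grab_bar 0.69 [384 125 274 248] [ 0.532  -0.1083  0.091 ] [ 0.4216 -0.2143  0.0887] [0.6778 0.006  0.1722]
shaker 0.67 [384 126 280 248] [ 0.5322 -0.1084  0.091 ] [ 0.4212 -0.2146  0.0886] [0.6781 0.0061 0.1722]
```

View pics/w1.png

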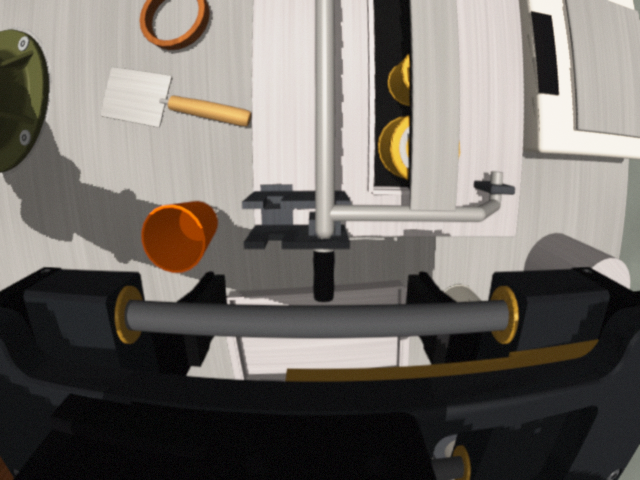

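```bash
python3 - <<'E'
from h import *
W=np.load('w1.npy').reshape(-1,3); W=W[~np.isnan(W[:,0])]
a=np.radians(YAW); A=np.array([[np.cos(a),-np.sin(a)],[np.sin(a),np.cos(a)]])
q=W.copy(); q[:,:2]=(W[:,:2]-[.4744,-.2358])@A   # shaker axes about knob centre
k=q[(q[:,2]>.148)&(q[:,2]<.157)&(q[:,0]>-.08)&(q[:,0]<.04)&(q[:,1]<.09)&(q[:,1]>0)]
print('y hist',[(round(e,3),int(n)) for n,e in zip(*np.histogram(k[:,1],bins=np.arange(.01,.09,.003))) if n])
for y0,y1 in ((.022,.036),(.054,.07)):
    m=k[(k[:,1]>y0)&(k[:,1]<y1)]
    print(y0,'x hist',[(round(e,3),int(n)) for n,e in zip(*np.histogram(m[:,0],bins=np.arange(-.08,.04,.003)))if n], m[:,1].min(),m[:,1].max())
kn=q[(q[:,2]>.14)&(q[:,2]<.15)&(abs(q[:,0])<.012)&(q[:,1]<.018)&(q[:,1]>-.04)]
print('knob slope deg',np.degrees(np.arctan(np.polyfit(kn[:,1],kn[:,0],1))),np.percentile(kn,[1,50,99],axis=0).round(4))
b=q[(q[:,2]>.168)&(q[:,2]<.176)&(abs(q[:,0])<.02)&(q[:,1]>.08)]; print('bar',np.polyfit(b[:,1],b[:,0],1),b[:,2].max())
plan((.4744,-.2358,.25),(.4744,-.2358,.130))
E
```

```text
y hist [(np.float64(0.022), 2), (np.float64(0.025), 351), (np.float64(0.028), 321), (np.float64(0.031), 156), (np.float64(0.049), 14), (np.float64(0.055), 42), (np.float64(0.058), 239), (np.float64(0.061), 315)]
0.022 x hist [(np.float64(-0.065), 11), (np.float64(-0.062), 35), (np.float64(-0.059), 33), (np.float64(-0.056), 34), (np.float64(-0.053), 33), (np.float64(-0.05), 39), (np.float64(-0.047), 9), (np.float64(-0.035), 18), (np.float64(-0.032), 38), (np.float64(-0.029), 35), (np.float64(-0.026), 32), (np.float64(-0.023), 34), (np.float64(-0.02), 36), (np.float64(-0.017), 37), (np.float64(-0.014), 37), (np.float64(-0.011), 37), (np.float64(-0.008), 37), (np.float64(-0.005), 28), (np.float64(-0.002), 37), (np.float64(0.001), 36), (np.float64(0.004), 36), (np.float64(0.007), 37), (np.float64(0.01), 36), (np.float64(0.013), 32), (np.float64(0.016), 34), (np.float64(0.019), 19)] 0.024761934838418015 0.031806756400018676
0.054 x hist [(np.float64(-0.065), 11), (np.float64(-0.062), 29), (np.float64(-0.059), 32), (np.float64(-0.056), 30), (np.float64(-0.053), 33), (np.float64(-0.05), 34), (np.float64(-0.047), 12), (np.float64(-0.035), 18), (np.float64(-0.032), 35), (np.float64(-0.029), 36), (np.float64(-0.026), 36), (np.float64(-0.023), 36), (np.float64(-0.02), 36), (np.float64(-0.017), 35), (np.float64(-0.014), 36), (np.float64(-0.011), 36), (np.float64(-0.008), 9), (np.float64(0.007), 18), (np.float64(0.01), 24), (np.float64(0.013), 24), (np.float64(0.016), 24), (np.float64(0.019), 12)] 0.057476782040232086 0.06379502100763819
knob slope deg [-0.15273955  0.00486296] [[-0.0075 -0.0235  0.1401]
 [-0.     -0.0024  0.1435]
 [ 0.0077  0.0176  0.1456]]
bar [1.27037677e-03 9.70073356e-05] 0.17467713611983918
(0.4744, -0.2358, 0.25) slide [-0.151, 0.022, 0.12] ang [-0.0, -0.001, 0.007]
(0.4744, -0.2358, 0.13) slide [0.0, 0.0, 0.48] ang [0.0, 0.0, 0.0]
```

```bash

python3 -m inch '[{"slide":[-0.151,0.022,0.12],"angular":[0,0,0.007],"claw":1},{"slide":[-0.151,0.022,0.12],"angular":[0,0,0.007],"claw":1},{"slide":[-0.151,0.022,0.12],"angular":[0,0,0.007],"claw":1},{"slide":[-0.151,0.022,0.36],"angular":[0,0,0.007],"claw":1},{"slide":[-0.151,0.022,0.5],"angular":[0,0,0.007],"claw":1},{"slide":[-0.151,0.022,0.6],"angular":[0,0,0.007],"claw":1},{"slide":[-0.151,0.022,0.6],"angular":[0,0,0.007],"claw":1},{"slide":[-0.151,0.022,0.6],"angular":[0,0,0.007],"claw":1},{"slide":[-0.151,0.022,0.6],"angular":[0,0,0.007],"claw":1}]' 15
python3 -m inch '[{"slide":[0,0,0],"angular":[0,0,0],"claw":-0.5},{"slide":[0,0,0],"angular":[0,0,0],"claw":-0.6},{"slide":[0,0,0],"angular":[0,0,0],"claw":-0.8},{"slide":[0,0,0],"angular":[0,0,0],"claw":-1},{"slide":[0,0,0],"angular":[0,0,0],"claw":-1},{"slide":[0,0,0],"angular":[0,0,0],"claw":-1}]' 15
python3 -m inch '[{"slide":[0,0,0],"angular":[0,0,0],"claw":-1},{"slide":[0,0,0],"angular":[0,0,0],"claw":-1},{"slide":[0,0,0],"angular":[0,0,0],"claw":-1},{"slide":[0,0,0],"angular":[0,0,0],"claw":-1}]' 15
```

```text
time: 4.7
position: [0.4753, -0.238, 0.1323]
tool_rot: [2.281, 2.156, 0.004]
ft_force: [1.4, -0.8, 0.0]
grip_width: 1.001
grip_force: 0.0
time: 5.3
position: [0.4734, -0.2379, 0.13]
tool_rot: [-2.285, -2.156, -0.0]
ft_force: [0.3, 0.5, -0.4]
grip_width: 0.539
grip_force: 0.0
time: 5.7
position: [0.4736, -0.238, 0.1301]
tool_rot: [2.284, 2.156, 0.0]
ft_force: [-0.2, -0.0, 0.0]
grip_width: 0.201
grip_force: 15.0
```

```bash

python3 -m inch '[{"slide":[0,0,0],"angular":[0,0,0],"claw":-1},{"slide":[0,0,0],"angular":[0,0,0],"claw":-1},{"slide":[-0.04,0,0],"angular":[0,0,0],"claw":-1},{"slide":[-0.09,0,0],"angular":[0,0,0],"claw":-1},{"slide":[-0.14,0,0],"angular":[0,0,0],"claw":-1},{"slide":[-0.2,0,0],"angular":[0,0,0],"claw":-1},{"slide":[-0.26,0,0],"angular":[0,0,0],"claw":-1},{"slide":[-0.26,0,0],"angular":[0,0,0],"claw":-1},{"slide":[-0.26,0,0],"angular":[0,0,0],"claw":-1}]' 30
python3 -m inch '[{"slide":[0,0,-0.06],"angular":[0,0,0],"claw":-1},{"slide":[0,0,-0.12],"angular":[0,0,0],"claw":-1},{"slide":[0,-0.08,-0.12],"angular":[0,0,0],"claw":-1},{"slide":[0,-0.16,-0.12],"angular":[0,0,0],"claw":-1},{"slide":[0,-0.16,-0.12],"angular":[0,0,0],"claw":-1},{"slide":[0,-0.16,-0.12],"angular":[0,0,0],"claw":-1},{"slide":[0,-0.16,-0.12],"angular":[0,0,0],"claw":-1}]'
python3 - <<'E'
from h import *
s=ctrl.get_state(); im,W=wrist('w2.png')
for r in ctrl.outline_of('lock_pin','wrist')[:1]: print(r['confidence'],r['bbox'])
a=np.radians(YAW); A=np.array([[np.cos(a),-np.sin(a)],[np.sin(a),np.cos(a)]])
p=np.array([.4736,-.238]); print('TCP rel grasp, shaker axes',(s['position'][:2]-p)@A,s['position'][2])
q=W.reshape(-1,3).copy(); q=q[~np.isnan(q[:,0])]; q[:,:2]=(q[:,:2]-p)@A
k=q[(q[:,2]>.158)&(q[:,2]<.176)&(abs(q[:,0]+.04)<.02)&(q[:,1]>-.05)&(q[:,1]<.04)]
print(len(k)); 
for y in np.arange(-.05,.03,.01):
    m=k[abs(k[:,1]-y)<.003]
    if len(m): print(round(y,3),m[:,0].min().round(4),m[:,0].max().round(4),m[:,2].max().round(4))
print('tip y',k[:,1].max() if len(k) else None)
E
```

```text
time: 6.6
position: [0.4692, -0.3032, 0.1298]
tool_rot: [-2.286, -2.154, 0.001]
ft_force: [0.0, 0.3, 0.1]
grip_width: 0.197
grip_force: 30.0
time: 7.3
position: [0.4311, -0.3002, 0.1609]
tool_rot: [2.282, 2.157, 0.002]
ft_force: [-0.2, 0.4, -1.7]
grip_width: 0.199
grip_force: 29.9
0.98 [317.9, 241.0, 53.3, 241.0]
TCP rel grasp, shaker axes [-0.03904429 -0.06436889] 0.16090736432804156
4778
-0.05 -0.0477 -0.0297 0.176
-0.04 -0.0487 -0.0287 0.176
-0.03 -0.0438 -0.0337 0.1732
-0.02 -0.0437 -0.0338 0.1728
-0.01 -0.0428 -0.0334 0.1734
0.0 -0.0427 -0.0334 0.1728
0.01 -0.0426 -0.033 0.1728
tip y 0.015010512341295006
```

View pics/w2.png

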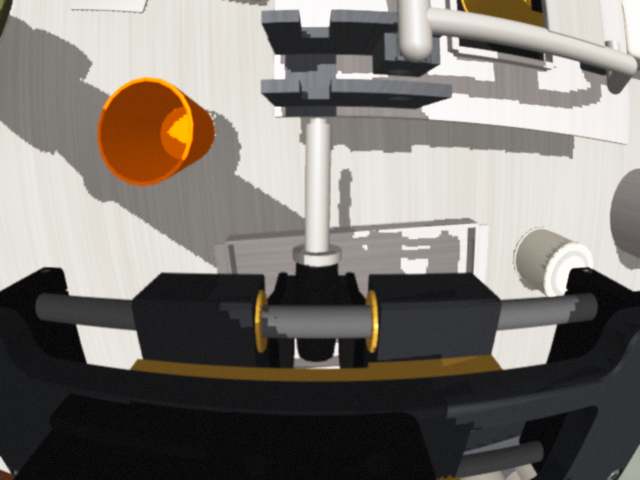

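```bash
python3 - <<'E'
from h import *
s=ctrl.get_state(); im,W=wrist()
a=np.radians(YAW); A=np.array([[np.cos(a),-np.sin(a)],[np.sin(a),np.cos(a)]])
p=np.array([.4736,-.238]); print('TCP',(s['position'][:2]-p)@A,s['position'][2])
q=W.reshape(-1,3).copy(); q=q[~np.isnan(q[:,0])]; q[:,:2]=(q[:,:2]-p)@A
k=q[(q[:,2]>.149)&(q[:,2]<.1575)&(q[:,0]>-.08)&(q[:,0]<-.0)&(q[:,1]<.09)&(q[:,1]>.02)]
for y0,y1 in ((.024,.04),(.055,.072)):
    m=k[(k[:,1]>y0)&(k[:,1]<y1)]; l=m[m[:,0]<-.04][:,0]; r=m[m[:,0]>-.04][:,0]
    g=np.sort(m[:,0]); i=np.argmax(np.diff(g)); print('gap',g[i],g[i+1],'c',(g[i]+g[i+1])/2,'y',np.percentile(m[:,1],[1,99]),np.median(m[:,2]))
k=q[(q[:,2]>.158)&(q[:,2]<.176)&(abs(q[:,0]+.04)<.02)&(q[:,1]>-.033)&(q[:,1]<.016)]
for y in (-.028,-.01,.01):
    m=k[abs(k[:,1]-y)<.005]; print('shank',y,(m[:,0].min()+m[:,0].max())/2,np.percentile(m[:,2],98))
c=q[(q[:,2]>.174)&(q[:,2]<.18)&(abs(q[:,0]+.04)<.006)&(q[:,1]>-.06)&(q[:,1]<-.02)]; print('collar y',np.percentile(c[:,1],[2,98]) if len(c) else 0)
E
```

```text
TCP [-0.03947458 -0.06455978] 0.16039730868709845
gap -0.04581470595094035 -0.032472199655264475 c -0.03914345280310241 y [0.02728059 0.0334284 ] 0.15305607006880012
gap -0.04587021219954255 -0.03246627879203883 c -0.03916824549579069 y [0.05898887 0.06562556] 0.15292465179275555
shank -0.028 -0.039153183858472496 0.17195812710312808
shank -0.01 -0.03845700769440984 0.1719847394902052
shank 0.01 -0.03818663944928902 0.1717241397513329
collar y [-0.05795171 -0.03728545]
```

```bash

python3 -m inch '[{"slide":[0.05,0.0016,0],"angular":[0,0,-0.033],"claw":-1},{"slide":[0.12,0.0016,0],"angular":[0,0,-0.033],"claw":-1},{"slide":[0.19,0.0016,0],"angular":[0,0,-0.033],"claw":-1},{"slide":[0.25,0.0016,0],"angular":[0,0,-0.033],"claw":-1},{"slide":[0.25,0.0016,0],"angular":[0,0,-0.033],"claw":-1},{"slide":[0.25,0.0016,0],"angular":[0,0,-0.033],"claw":-1},{"slide":[0.25,0.0016,0.03],"angular":[0,0,-0.033],"claw":-1},{"slide":[0.25,0.0016,0.045],"angular":[0,0,-0.033],"claw":-1},{"slide":[0.25,0.0016,0.045],"angular":[0,0,-0.033],"claw":-1},{"slide":[0.25,0.0016,0.045],"angular":[0,0,-0.033],"claw":-1}]'
python3 - <<'E'
from h import *
s=ctrl.get_state(); im,W=wrist('w3.png')
a=np.radians(YAW); A=np.array([[np.cos(a),-np.sin(a)],[np.sin(a),np.cos(a)]])
p=np.array([.4736,-.238]); print('TCP',(s['position'][:2]-p)@A,s['position'][2],s['ft_force'])
q=W.reshape(-1,3).copy(); q=q[~np.isnan(q[:,0])]; q[:,:2]=(q[:,:2]-p)@A
k=q[(q[:,2]>.157)&(q[:,2]<.163)&(abs(q[:,0]+.04)<.02)&(q[:,1]>.02)&(q[:,1]<.1)]
if len(k):
  print(k[:,1].max())
  for y in (.03,.045,.06,.07):
    m=k[abs(k[:,1]-y)<.004]
    if len(m): print('shank',y,m[:,0].min(),m[:,0].max(),m[:,2].max())
E
```

```text
time: 8.45
position: [0.4334, -0.2386, 0.1485]
tool_rot: [-2.267, -2.175, 0.001]
ft_force: [-0.4, 0.0, -0.8]
grip_width: 0.195
grip_force: 29.9
TCP [-0.04006592 -0.00277745] 0.14849606718583808 [-0.40748983  0.02788445 -0.78312688]
0.07645687080730945
shank 0.03 -0.04438881807787147 -0.03557227001353161 0.16086353429979144
shank 0.045 -0.04443158787763328 -0.03550120654368433 0.16074616641618053
shank 0.06 -0.044604963150585916 -0.03539983574784069 0.16106341165798072
shank 0.07 -0.04431297029921284 -0.03556534272643917 0.1610266904382434
```

View pics/w3.png

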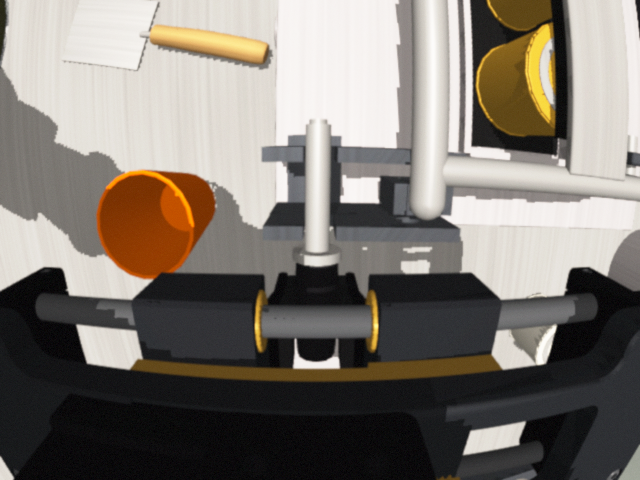

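```bash

python3 -m inch '[{"slide":[0,0.0032,0],"angular":[0,0,0],"claw":-1},{"slide":[0,0.0032,0.01],"angular":[0,0,0],"claw":-1},{"slide":[0,0.0032,0.03],"angular":[0,0,0],"claw":-1},{"slide":[0,0.0032,0.05],"angular":[0,0,0],"claw":-1},{"slide":[0,0.0032,0.07],"angular":[0,0,0],"claw":-1},{"slide":[0,0.0032,0.085],"angular":[0,0,0],"claw":-1},{"slide":[0,0.0032,0.093],"angular":[0,0,0],"claw":-1},{"slide":[0,0.0032,0.093],"angular":[0,0,0],"claw":-1},{"slide":[0,0.0032,0.093],"angular":[0,0,0],"claw":-1}]'
```

```text
time: 9.4
position: [0.4345, -0.2382, 0.1257]
tool_rot: [-2.266, -2.176, -0.0]
ft_force: [-2.1, 0.9, 2.6]
grip_width: 0.199
grip_force: 29.9
```

```bash

python3 -m inch '[{"slide":[0,0,0],"angular":[0,0,0],"claw":-0.5},{"slide":[0,0,0],"angular":[0,0,0],"claw":-0.2},{"slide":[0,0,0],"angular":[0,0,0],"claw":0},{"slide":[0,0,0],"angular":[0,0,0],"claw":0},{"slide":[0,0,0],"angular":[0,0,0],"claw":0},{"slide":[0,0,-0.1],"angular":[0,0,0],"claw":0},{"slide":[0,0,-0.3],"angular":[0,0,0],"claw":0},{"slide":[0,0,-0.5],"angular":[0,0,0],"claw":0},{"slide":[0,0,-0.5],"angular":[0,0,0],"claw":0},{"slide":[0,0,-0.5],"angular":[0,0,0],"claw":0}]' 10
python3 - <<'E'
from h import *
im,W=wrist('w4.png')
a=np.radians(YAW); A=np.array([[np.cos(a),-np.sin(a)],[np.sin(a),np.cos(a)]])
p=np.array([.4736,-.238])
q=W.reshape(-1,3).copy(); q=q[~np.isnan(q[:,0])]; q[:,:2]=(q[:,:2]-p)@A
k=q[(q[:,2]>.12)&(q[:,2]<.147)&(abs(q[:,0]+.04)<.004)&(q[:,1]>-.05)&(q[:,1]<.1)]
for y in np.arange(-.03,.09,.01):
    m=k[abs(k[:,1]-y)<.002]
    if len(m): print(round(y,3),m[:,2].max().round(4),len(m))
print(k[:,1].min(),k[:,1].max())
c,A2=np.array([.485,-.0265]),A
# bar middle: ends of bar along y
b=q[(q[:,2]>.166)&(q[:,2]<.177)&(abs(q[:,0])<.012)]; print('bar',np.polyfit(b[:,1],b[:,0],1),b[:,1].min(),b[:,1].max())
T=np.load('topW.npy').reshape(-1,3); T=T[~np.isnan(T[:,0])]; T[:,:2]=(T[:,:2]-p)@A
b=T[(T[:,2]>.162)&(T[:,2]<.177)&(abs(T[:,0])<.012)]; print('bar top',b[:,1].min(),b[:,1].max())
mid=(p+A@np.array([0,(b[:,1].min()+b[:,1].max())/2])); print('mid',mid, p+A@np.array([0,.0455+.156]))
plan((*mid,.26),(*mid,.157))
E
```

```text
time: 10.4
position: [0.4353, -0.2384, 0.2517]
tool_rot: [2.264, 2.175, 0.004]
ft_force: [0.7, -0.3, 0.1]
grip_width: 0.502
grip_force: 0.0
-0.02 0.1416 52
-0.01 0.1423 58
0.0 0.1421 60
0.01 0.1425 61
0.02 0.1431 60
0.03 0.1382 64
0.04 0.138 64
0.05 0.1385 57
0.06 0.1385 55
0.07 0.1389 54
-0.02410869107661313 0.0765544907588645
bar [-0.01054098  0.00157288] 0.039828731125477725 0.1648393108362113
bar top 0.04145083588786649 0.4008080154796422
mid [ 0.48555842 -0.01719416] [ 0.48449688 -0.03679486]
(np.float64(0.48555841685698253), np.float64(-0.01719415956659645), 0.26) slide [0.891, 0.169, -0.038] ang [0.0, -0.001, 0.026]
(np.float64(0.48555841685698253), np.float64(-0.01719415956659645), 0.157) slide [0.0, 0.0, 0.412] ang [0.0, 0.0, 0.0]
```

```bash

python3 -m inch '[{"slide":[0.86,0.167,-0.038],"angular":[0,0,0.026],"claw":0},{"slide":[0.86,0.167,-0.038],"angular":[0,0,0.026],"claw":0},{"slide":[0.86,0.167,-0.038],"angular":[0,0,0.026],"claw":0},{"slide":[0.86,0.167,-0.038],"angular":[0,0,0.026],"claw":0},{"slide":[0.86,0.167,-0.038],"angular":[0,0,0.026],"claw":0},{"slide":[0.86,0.167,-0.038],"angular":[0,0,0.026],"claw":0},{"slide":[0.86,0.167,-0.038],"angular":[0,0,0.026],"claw":0}]'
python3 - <<'E'
from h import *
s=ctrl.get_state(); im,W=wrist()
print(s['position'])
q=W.reshape(-1,3); q=q[~np.isnan(q[:,0])]
b=q[(q[:,2]>.165)&(q[:,2]<.178)&(q[:,0]>.46)&(q[:,0]<.505)&(q[:,1]>-.02)&(q[:,1]<.1)]; pf=np.polyfit(b[:,1],b[:,0],1); print('bar',pf,np.polyval(pf,-.025),b[:,2].max(),len(b))
x=np.polyval(pf,-.025)
plan((x,-.025,.157))
f0=np.arctan2(.05,.16); r=np.hypot(.05,.16)
for th in np.r_[np.arange(.1,1.45,.1),1.42,1.45]:
    print(round(th,2),((.16-r*np.cos(f0+th))/.25).round(3),(-(r*np.sin(f0+th)-.05)/.25).round(3))
E
```

```text
time: 11.15
position: [0.4841, -0.0258, 0.2585]
tool_rot: [-2.28, -2.16, 0.005]
ft_force: [-1.1, -0.1, 0.1]
grip_width: 0.497
grip_force: 0.0
[ 0.48411124 -0.02575894  0.25852006]
bar [0.05093896 0.4872688 ] 0.4859953236748719 0.1738956235375722 3900
(np.float64(0.4859953236748719), -0.025, 0.157) slide [0.008, 0.008, 0.407] ang [-0.004, 0.002, -0.004]
0.1 0.023 -0.063
0.2 0.052 -0.123
0.3 0.088 -0.18
0.4 0.128 -0.233
0.5 0.174 -0.282
0.6 0.225 -0.326
0.7 0.279 -0.365
0.8 0.338 -0.398
0.9 0.399 -0.426
1.0 0.463 -0.447
1.1 0.528 -0.461
1.2 0.594 -0.469
1.3 0.662 -0.47
1.4 0.728 -0.465
1.42 0.742 -0.463
1.45 0.761 -0.459
```

```bash

python3 -m inch '[{"slide":[0.004,0.008,0.1],"angular":[0,0,0],"claw":0},{"slide":[0.004,0.008,0.25],"angular":[0,0,0],"claw":0},{"slide":[0.004,0.008,0.36],"angular":[0,0,0],"claw":0},{"slide":[0.004,0.008,0.407],"angular":[0,0,0],"claw":0},{"slide":[0.004,0.008,0.407],"angular":[0,0,0],"claw":0},{"slide":[0.004,0.008,0.407],"angular":[0,0,0],"claw":-0.5},{"slide":[0.004,0.008,0.407],"angular":[0,0,0],"claw":-0.8},{"slide":[0.004,0.008,0.407],"angular":[0,0,0],"claw":-1},{"slide":[0.004,0.008,0.407],"angular":[0,0,0],"claw":-1},{"slide":[0.004,0.008,0.407],"angular":[0,0,0],"claw":-1}]' 20
python3 -m inch '[{"slide":[0,0,0],"angular":[0,0,0],"claw":-1},{"slide":[0,0,0],"angular":[0,0,0],"claw":-1},{"slide":[0,0,0],"angular":[0,0,0],"claw":-1}]' 20
```

```text
time: 12.2
position: [0.486, -0.024, 0.1587]
tool_rot: [-2.279, -2.159, 0.002]
ft_force: [-3.8, -0.2, 6.5]
grip_width: 0.155
grip_force: 20.0
time: 12.5
position: [0.486, -0.024, 0.1588]
tool_rot: [-2.279, -2.159, 0.002]
ft_force: [-5.8, 0.0, 5.4]
grip_width: 0.153
grip_force: 20.0
```

Gripped the bar (13.3 mm opening). Next I swing it up in an arc.

```bash

python3 -m inch '[{"slide":[0,0.01,-0.033],"angular":[0,0,0],"claw":-1},{"slide":[0,0.023,-0.063],"angular":[0,0,0],"claw":-1},{"slide":[0,0.052,-0.123],"angular":[0,0,0],"claw":-1},{"slide":[0,0.088,-0.18],"angular":[0,0,0],"claw":-1},{"slide":[0,0.128,-0.233],"angular":[0,0,0],"claw":-1},{"slide":[0,0.174,-0.282],"angular":[0,0,0],"claw":-1},{"slide":[0,0.225,-0.326],"angular":[0,0,0],"claw":-1},{"slide":[0,0.279,-0.365],"angular":[0,0,0],"claw":-1},{"slide":[0,0.338,-0.398],"angular":[0,0,0],"claw":-1},{"slide":[0,0.338,-0.398],"angular":[0,0,0],"claw":-1}]' 25
python3 -m inch '[{"slide":[0,0.061,-0.028],"angular":[0,0,0],"claw":-1},{"slide":[0,0.125,-0.049],"angular":[0,0,0],"claw":-1},{"slide":[0,0.19,-0.063],"angular":[0,0,0],"claw":-1},{"slide":[0,0.256,-0.071],"angular":[0,0,0],"claw":-1},{"slide":[0,0.324,-0.072],"angular":[0,0,0],"claw":-1},{"slide":[0,0.37,-0.069],"angular":[0,0,0],"claw":-1},{"slide":[0,0.395,-0.066],"angular":[0,0,0],"claw":-1},{"slide":[0,0.404,-0.065],"angular":[0,0,0],"claw":-1},{"slide":[0,0.404,-0.065],"angular":[0,0,0],"claw":-1}]'
python3 - <<'E'
from h import *
s=ctrl.get_state(); im=ctrl.get_image('scene'); save(im,'s2.png'); print(s['position'],s['ft_force'])
E
```

```text
time: 13.5
position: [0.573, -0.0288, 0.262]
tool_rot: [2.279, 2.16, 0.003]
ft_force: [-7.0, 0.9, 13.8]
grip_width: 0.151
grip_force: 25.0
time: 14.4
position: [0.6711, -0.0346, 0.2754]
tool_rot: [-2.28, -2.159, 0.003]
ft_force: [-6.2, 0.7, 5.3]
grip_width: 0.152
grip_force: 25.0
[ 0.67107475 -0.0345728   0.27541027] [-6.16311429  0.65686     5.34843217]
```

View pics/s2.png

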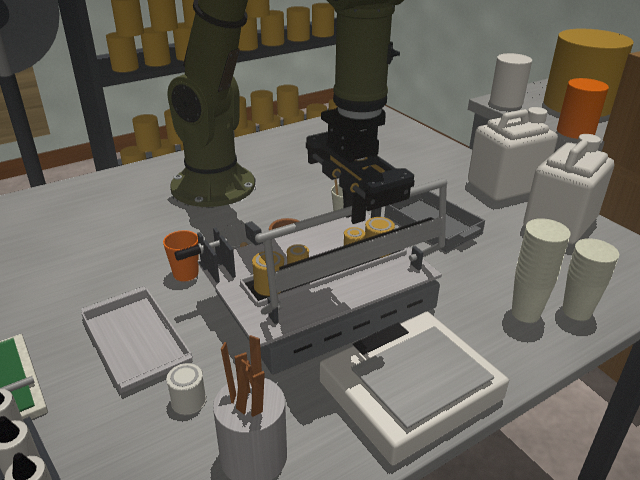

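The frame stands open, with the bar around (350,215). I release it, rise clear, back off over the tins and look.

```bash

python3 -m inch '[{"slide":[0,0,0],"angular":[0,0,0],"claw":-0.4},{"slide":[0,0,0],"angular":[0,0,0],"claw":0},{"slide":[0,0,0],"angular":[0,0,0],"claw":0},{"slide":[0,0,0],"angular":[0,0,0],"claw":0},{"slide":[0,0,-0.1],"angular":[0,0,0],"claw":0},{"slide":[0,0,-0.25],"angular":[0,0,0],"claw":0},{"slide":[0,0,-0.36],"angular":[0,0,0],"claw":0},{"slide":[0,-0.15,-0.36],"angular":[0,0,0],"claw":0},{"slide":[0,-0.4,-0.36],"angular":[0,0,0],"claw":0},{"slide":[0,-0.6,-0.36],"angular":[0,0,0],"claw":0}]'
python3 -m inch '[{"slide":[-0.1,-0.2,0],"angular":[0,0,0],"claw":0.7},{"slide":[-0.1,-0.2,0],"angular":[0,0,0],"claw":0.7},{"slide":[-0.1,-0.2,0],"angular":[0,0,0],"claw":0.7},{"slide":[-0.1,-0.2,0],"angular":[0,0,0],"claw":0.7}]'
cat > tins.py <<'E'
from h import *
def circles(W,z0=.146,z1=.16,box=(.50,.63,-.22,.16)):
    q=W.reshape(-1,3); q=q[~np.isnan(q[:,0])]
    k=q[(q[:,2]>z0)&(q[:,2]<z1)&(q[:,0]>box[0])&(q[:,0]<box[1])&(q[:,1]>box[2])&(q[:,1]<box[3])]
    g=np.zeros((800,800),np.uint8); i=((k[:,:2]-[.2,-.5])/.001).astype(int); i=i[(i>=0).all(1)&(i[:,0]<800)]
    ok=(i[:,1]<1000); i=i[ok]
    g=np.zeros((800,1000),np.uint8); g[i[:,0],i[:,1]]=255; g=cv2.morphologyEx(g,cv2.MORPH_CLOSE,np.ones((7,7)))
    n,l,st,c=cv2.connectedComponentsWithStats(g)
    for j in range(1,n):
        if st[j,4]>300:
            cn=max(cv2.findContours((l==j).astype(np.uint8),0,2)[0],key=len); (a,b),r=cv2.minEnclosingCircle(cn)
            print('  circ x %.4f y %.4f r %.4f area-r %.4f'%(b*.001+.2,a*.001-.5,r*.001,np.sqrt(st[j,4]/np.pi)*.001))
E
python3 - <<'E'
from tins import *
print(ctrl.get_state()['position'])
for c in ('top','scene'):
    im=ctrl.get_image(c); W=pts(im); W[...,2]-={'top':-.0006,'scene':.0034}[c]; print(c); circles(W); np.save(c+'W2.npy',W)
    if c=='top': save(im,'t2.png')
    q=W.reshape(-1,3); b=q[(q[:,2]>.25)&(q[:,2]<.3)&(q[:,0]>.6)&(q[:,0]<.72)&(abs(q[:,1]+.03)<.22)]
    if len(b): print('bar',np.median(b,0),b.min(0),b.max(0))
    b=q[(q[:,2]>.17)&(q[:,2]<.25)&(q[:,0]>.6)&(q[:,0]<.72)&(abs(q[:,1]+.03)<.12)]
    if len(b): print('strip',np.median(b,0),b.min(0),b.max(0))
im,W=wrist('w5.png'); print('wrist'); circles(W); np.save('w5.npy',W)
E
```

```text
time: 15.45
position: [0.5339, -0.0268, 0.3635]
tool_rot: [2.28, 2.16, -0.002]
ft_force: [-0.2, -0.0, 0.9]
grip_width: 0.5
grip_force: 0.0
time: 15.85
position: [0.4846, -0.0484, 0.3643]
tool_rot: [2.28, 2.161, 0.002]
ft_force: [-0.1, 0.2, -0.3]
grip_width: 0.776
grip_force: 0.0
[ 0.48458452 -0.04843977  0.36433323]
top
  circ x 0.5725 y 0.1034 r 0.0291 area-r 0.0278
  circ x 0.5699 y 0.0452 r 0.0209 area-r 0.0200
bar [0.67489737 0.08068932 0.28609368] [0.66581686 0.00807841 0.2501813 ] [0.68664248 0.15214355 0.29125557]
strip [0.68111568 0.04965361 0.21735188] [0.67336089 0.00897973 0.18269601] [0.69220316 0.089496   0.22397591]
scene
  circ x 0.5555 y -0.1440 r 0.0299 area-r 0.0172
  circ x 0.5645 y -0.1245 r 0.0271 area-r 0.0143
  circ x 0.5625 y -0.0752 r 0.0221 area-r 0.0201
  circ x 0.5736 y 0.1025 r 0.0298 area-r 0.0276
  circ x 0.5712 y 0.0444 r 0.0218 area-r 0.0201
bar [ 0.67316955 -0.07795305  0.28380041] [ 0.62227427 -0.20805258  0.25013361] [0.69218048 0.15127429 0.29315365]
strip [ 0.68720337 -0.03925639  0.20669265] [ 0.66601376 -0.14999832  0.18263563] [0.6996658  0.08988842 0.22214841]
wrist
  circ x 0.5550 y -0.1315 r 0.0280 area-r 0.0204
  circ x 0.5620 y -0.0760 r 0.0212 area-r 0.0205
  circ x 0.5727 y 0.1023 r 0.0296 area-r 0.0285
  circ x 0.5697 y 0.0439 r 0.0213 area-r 0.0206
```

View pics/w5.png

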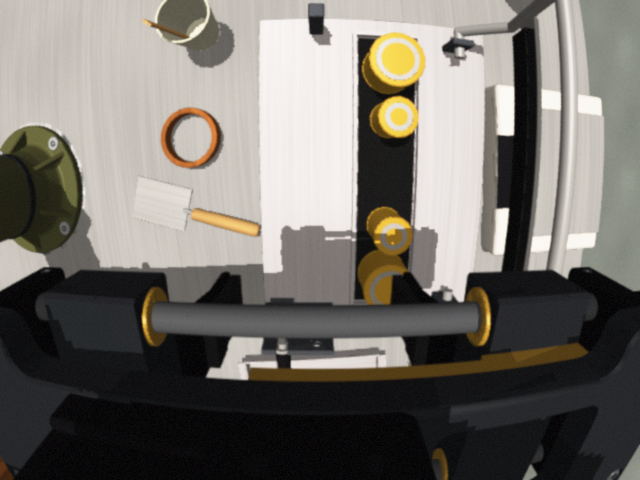

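```bash
python3 - <<'E'
from h import *
a=np.radians(YAW); A=np.array([[np.cos(a),-np.sin(a)],[np.sin(a),np.cos(a)]])
for n in ('topW2','sceneW2','w5'):
    q=np.load(n+'.npy').reshape(-1,3).copy(); q=q[~np.isnan(q[:,0])]; q[:,:2]=(q[:,:2]-[.5660,-.0157])@A
    k=q[(q[:,0]>.07)&(q[:,0]<.15)&(abs(q[:,1])<.14)]
    print(n,[(round(z,3),np.percentile(m[:,0],[1,10,50]).round(4).tolist(),len(m)) for z in np.arange(.16,.30,.012) for m in [k[abs(k[:,2]-z)<.006]] if len(m)>5])
E
```

```text
topW2 [(np.float64(0.184), [0.1103, 0.1106, 0.1111], 35), (np.float64(0.196), [0.1085, 0.1088, 0.1097], 72), (np.float64(0.208), [0.1068, 0.107, 0.1077], 72), (np.float64(0.22), [0.106, 0.1076, 0.1134], 465), (np.float64(0.28), [0.098, 0.0987, 0.1007], 225), (np.float64(0.292), [0.0989, 0.1009, 0.1047], 271)]
sceneW2 [(np.float64(0.184), [0.1227, 0.124, 0.1255], 386), (np.float64(0.196), [0.1212, 0.1226, 0.1244], 922), (np.float64(0.208), [0.1195, 0.1208, 0.1226], 936), (np.float64(0.22), [0.1059, 0.1084, 0.119], 1102), (np.float64(0.28), [0.1047, 0.1089, 0.1117], 904), (np.float64(0.292), [0.1022, 0.1039, 0.1074], 438)]
w5 [(np.float64(0.184), [0.1099, 0.1104, 0.111], 535), (np.float64(0.196), [0.1081, 0.1087, 0.1095], 1040), (np.float64(0.208), [0.1064, 0.1069, 0.1078], 1131), (np.float64(0.22), [0.1059, 0.107, 0.1131], 3640), (np.float64(0.28), [0.0979, 0.0986, 0.0997], 2206), (np.float64(0.292), [0.0998, 0.1014, 0.1046], 2222)]
```

```bash
python3 - <<'E'
from h import *
plan((.50,-.17,.28),(.50,-.1357+.003-.0032,.25))
E
python3 -m inch '[{"slide":[-0.488,0.036,0.337],"angular":[0,0,0],"claw":1},{"slide":[-0.488,0.036,0.337],"angular":[0,0,0],"claw":1},{"slide":[-0.488,0.036,0.337],"angular":[0,0,0],"claw":1},{"slide":[-0.488,0.036,0.337],"angular":[0,0,0],"claw":1},{"slide":[-0.488,0.036,0.337],"angular":[0,0,0],"claw":1},{"slide":[-0.488,0.036,0.337],"angular":[0,0,0],"claw":1}]'
python3 - <<'E'
from tins import *
im,W=wrist('w6.png'); print(ctrl.get_state()['position']); circles(W)
q=W.reshape(-1,3); q=q[~np.isnan(q[:,0])]; k=q[(q[:,2]>.22)&(q[:,2]<.32)&(q[:,0]>.6)&(q[:,0]<.75)&(q[:,1]<-.14)]
if len(k): print('lug',np.percentile(k,1,0),np.percentile(k,99,0))
E
```

```text
(0.5, -0.17, 0.28) slide [-0.482, 0.087, 0.335] ang [-0.001, 0.003, 0.001]
(0.5, -0.1359, 0.25) slide [0.136, -0.007, 0.12] ang [0.0, 0.0, 0.0]
time: 16.6
position: [0.4871, -0.1701, 0.2801]
tool_rot: [2.278, 2.162, -0.0]
ft_force: [0.1, 0.6, -0.1]
grip_width: 1.0
grip_force: 0.0
[ 0.48723284 -0.16981247  0.28030416]
  circ x 0.5583 y -0.1356 r 0.0293 area-r 0.0287
  circ x 0.5619 y -0.0768 r 0.0212 area-r 0.0207
lug [ 0.65641256 -0.18457054  0.2200846 ] [ 0.67849568 -0.14041112  0.28843475]
```

```bash
python3 - <<'E'
from h import *
plan((.5485,-.133,.19),(.5485,-.133,.128),(.5585,-.133,.128))
E
```

```text
(0.5485, -0.133, 0.19) slide [0.16, 0.237, 0.361] ang [0.001, 0.001, 0.005]
(0.5485, -0.133, 0.128) slide [0.0, 0.0, 0.248] ang [0.0, 0.0, 0.0]
(0.5585, -0.133, 0.128) slide [0.002, 0.04, 0.0] ang [0.0, 0.0, 0.0]
```

```bash

python3 -m inch '[{"slide":[0.16,0.1,0.2],"angular":[0,0,0.005],"claw":1},{"slide":[0.16,0.237,0.36],"angular":[0,0,0.005],"claw":1},{"slide":[0.16,0.237,0.36],"angular":[0,0,0.005],"claw":1},{"slide":[0.16,0.237,0.36],"angular":[0,0,0.005],"claw":1},{"slide":[0.16,0.237,0.48],"angular":[0,0,0.005],"claw":1},{"slide":[0.16,0.237,0.609],"angular":[0,0,0.005],"claw":1},{"slide":[0.16,0.237,0.609],"angular":[0,0,0.005],"claw":1},{"slide":[0.162,0.277,0.609],"angular":[0,0,0.005],"claw":1},{"slide":[0.162,0.277,0.609],"angular":[0,0,0.005],"claw":1},{"slide":[0.162,0.277,0.609],"angular":[0,0,0.005],"claw":1}]'
python3 -m inch '[{"slide":[0,0,0],"angular":[0,0,0],"claw":0.4},{"slide":[0,0,0],"angular":[0,0,0],"claw":0},{"slide":[0,0,0],"angular":[0,0,0],"claw":0},{"slide":[0,0,0],"angular":[0,0,0],"claw":0},{"slide":[0,0,0],"angular":[0,0,0],"claw":0},{"slide":[0,0,0],"angular":[0,0,0],"claw":0}]' 15
```

```text
time: 17.65
position: [0.559, -0.1349, 0.1297]
tool_rot: [2.281, 2.156, 0.004]
ft_force: [0.5, 0.1, -0.2]
grip_width: 1.0
grip_force: 0.0
time: 18.25
position: [0.5576, -0.1346, 0.1276]
tool_rot: [2.283, 2.157, 0.0]
ft_force: [0.1, 0.6, -0.4]
grip_width: 0.64
grip_force: 15.0
```

```bash

python3 -m inch '[{"slide":[0,0,0],"angular":[0,0,0],"claw":0},{"slide":[0,0,0],"angular":[0,0,0],"claw":0},{"slide":[0,0,-0.03],"angular":[0,0,0],"claw":0},{"slide":[0,-0.01,-0.07],"angular":[0,0,0],"claw":0},{"slide":[0,-0.08,-0.15],"angular":[0,0,0],"claw":0},{"slide":[0,-0.2,-0.28],"angular":[0,0,0],"claw":0},{"slide":[0,-0.35,-0.4],"angular":[0,0,0],"claw":0},{"slide":[0,-0.35,-0.45],"angular":[0,0,0],"claw":0},{"slide":[0,-0.35,-0.45],"angular":[0,0,0],"claw":0}]' 25
cat > bins.py <<'E'
from h import *
def bins(cams=('top','scene')):
    for c in cams:
        im=ctrl.get_image(c); W=pts(im); W[...,2]-={'top':-.0006,'scene':.0034}[c]
        for n,h in (('steel_tray',.022),('tote',.036)):
            for r in ctrl.outline_of(n,c)[:1]:
                k=W[r['mask']]; k=k[~np.isnan(k[:,0])]; k=k[(abs(k[:,2]-h)<.008)].astype(np.float32)
                if len(k)>20: (cx,cy),s,a=cv2.minAreaRect(k[:,:2]); print(c,n,round(r['confidence'],2),'c %.4f %.4f'%(cx,cy),np.round(s,3),round(a,1))
E
python3 - <<'E'
from bins import *
bins(); plan((.48,-.30,.25),(.509,-.367,.20))
print(ctrl.get_state()['grip_width'])
E
```

```text
time: 19.15
position: [0.4712, -0.1299, 0.2429]
tool_rot: [2.282, 2.156, 0.011]
ft_force: [0.2, 0.7, -2.6]
grip_width: 0.635
grip_force: 25.0Traceback (most recent call last):
  File "<stdin>", line 2, in <module>
  File "bins.py", line 8, in bins
    if len(k)>20: (cx,cy),s,a=cv2.minAreaRect(k[:,:2]); print(c,n,round(r['confidence'],2),'c %.4f %.4f'%(cx,cy),np.round(s,3),round(a,1))
                              ~~~~~~~~~~~~~~~^^^^^^^^^
cv2.error: OpenCV(4.12.0) /io/opencv/modules/imgproc/src/convhull.cpp:143: error: (-215:Assertion failed) total >= 0 && (depth == CV_32F || depth == CV_32S) in function 'convexHull'
```

```bash
sed -i 's/k\[:,:2\])/np.ascontiguousarray(k[:,:2]))/' bins.py
python3 - <<'E'
from bins import *
bins(); plan((.48,-.33,.24),(.509,-.367,.20))
E
```

```text
top steel_tray 0.63 c 0.4635 -0.3800 [0.235 0.105] 0.9
top tote 0.58 c 0.4586 0.3667 [0.233 0.135] 4.9
scene steel_tray 0.82 c 0.4635 -0.3671 [0.241 0.131] 1.1
scene tote 0.64 c 0.4670 0.3650 [0.216 0.138] 4.7
(0.48, -0.33, 0.24) slide [-0.798, 0.086, -0.003] ang [-0.005, 0.003, -0.005]
(0.509, -0.367, 0.2) slide [-0.142, 0.124, 0.16] ang [0.0, 0.0, 0.0]
```

```bash

python3 -m inch '[{"slide":[-0.798,0.086,0],"angular":[-0.005,0.003,-0.005],"claw":0},{"slide":[-0.798,0.086,0],"angular":[-0.005,0.003,-0.005],"claw":0},{"slide":[-0.798,0.086,0],"angular":[-0.005,0.003,-0.005],"claw":0},{"slide":[-0.798,0.086,0],"angular":[-0.005,0.003,-0.005],"claw":0},{"slide":[-0.94,0.2,0.16],"angular":[-0.005,0.003,-0.005],"claw":0},{"slide":[-0.94,0.2,0.3],"angular":[-0.005,0.003,-0.005],"claw":0},{"slide":[-0.94,0.2,0.45],"angular":[-0.005,0.003,-0.005],"claw":0},{"slide":[-0.94,0.2,0.45],"angular":[-0.005,0.003,-0.005],"claw":0},{"slide":[-0.94,0.2,0.45],"angular":[-0.005,0.003,-0.005],"claw":0}]'
python3 - <<'E'
from h import *
plan((.5065,-.367,.055),(.5065,-.367,.0395))
E
```

```text
time: 20.45
position: [0.5066, -0.367, 0.1272]
tool_rot: [-2.28, -2.16, -0.002]
ft_force: [0.0, 0.7, -1.8]
grip_width: 0.635
grip_force: 25.0
(0.5065, -0.367, 0.055) slide [-0.0, -0.0, 0.289] ang [0.001, -0.003, 0.001]
(0.5065, -0.367, 0.0395) slide [0.0, 0.0, 0.062] ang [0.0, 0.0, 0.0]
```

```bash

python3 -m inch '[{"slide":[0,0,0.12],"angular":[0,0,0],"claw":0},{"slide":[0,0,0.22],"angular":[0,0,0],"claw":0},{"slide":[0,0,0.29],"angular":[0,0,0],"claw":0},{"slide":[0,0,0.32],"angular":[0,0,0],"claw":0},{"slide":[0,0,0.34],"angular":[0,0,0],"claw":0},{"slide":[0,0,0.35],"angular":[0,0,0],"claw":0},{"slide":[0,0,0.35],"angular":[0,0,0],"claw":0},{"slide":[0,0,0.35],"angular":[0,0,0],"claw":0}]'
python3 -m inch '[{"slide":[0,0,0],"angular":[0,0,0],"claw":0.35},{"slide":[0,0,0],"angular":[0,0,0],"claw":0.5},{"slide":[0,0,0],"angular":[0,0,0],"claw":0.6},{"slide":[0,0,0],"angular":[0,0,0],"claw":0.6},{"slide":[0,0,-0.1],"angular":[0,0,0],"claw":0.6},{"slide":[0,0,-0.3],"angular":[0,0,0],"claw":0.6},{"slide":[0,0,-0.5],"angular":[0,0,0],"claw":0.6},{"slide":[0,0,-0.7],"angular":[0,0,0],"claw":0.8},{"slide":[0,0,-0.85],"angular":[0,0,0],"claw":1},{"slide":[0,0,-0.85],"angular":[0,0,0],"claw":1}]'
python3 - <<'E'
from tins import *
im,W=wrist(); circles(W,.055,.07,(.33,.6,-.45,-.28))
plan((.48,-.15,.24),(.552,-.076,.19),(.552,-.076,.128),(.562,-.076,.128))
E
```

```text
time: 21.25
position: [0.5074, -0.3674, 0.0409]
tool_rot: [2.279, 2.159, 0.005]
ft_force: [0.6, -0.2, -2.8]
grip_width: 0.638
grip_force: 25.0
time: 22.25
position: [0.5082, -0.3699, 0.2589]
tool_rot: [2.273, 2.153, 0.009]
ft_force: [0.1, -0.8, -0.4]
grip_width: 0.964
grip_force: 0.0
  circ x 0.5069 y -0.3680 r 0.0291 area-r 0.0286
(0.48, -0.15, 0.24) slide [0.867, -0.157, 0.061] ang [0.015, 0.001, -0.0]
(0.552, -0.076, 0.19) slide [0.311, 0.272, 0.2] ang [0.0, 0.0, 0.0]
(0.552, -0.076, 0.128) slide [0.0, 0.0, 0.248] ang [0.0, 0.0, 0.0]
(0.562, -0.076, 0.128) slide [0.002, 0.04, 0.0] ang [0.0, 0.0, 0.0]
```

```bash

python3 -m inch '[{"slide":[0.867,-0.157,0.061],"angular":[0.015,0,0],"claw":1},{"slide":[0.867,-0.157,0.061],"angular":[0.015,0,0],"claw":1},{"slide":[0.867,-0.157,0.061],"angular":[0.015,0,0],"claw":1},{"slide":[0.867,-0.157,0.061],"angular":[0.015,0,0],"claw":1},{"slide":[0.867,-0.157,0.061],"angular":[0.015,0,0],"claw":1},{"slide":[0.867,-0.157,0.061],"angular":[0.015,0,0],"claw":1},{"slide":[0.867,-0.157,0.061],"angular":[0.015,0,0],"claw":1}]'
python3 -m inch '[{"slide":[0.311,0.272,0.2],"angular":[0,0,0],"claw":1},{"slide":[0.311,0.272,0.2],"angular":[0,0,0],"claw":1},{"slide":[0.311,0.272,0.2],"angular":[0,0,0],"claw":1},{"slide":[0.311,0.272,0.2],"angular":[0,0,0],"claw":1},{"slide":[0.311,0.272,0.32],"angular":[0,0,0],"claw":1},{"slide":[0.311,0.272,0.448],"angular":[0,0,0],"claw":1},{"slide":[0.311,0.272,0.448],"angular":[0,0,0],"claw":1},{"slide":[0.313,0.312,0.448],"angular":[0,0,0],"claw":1},{"slide":[0.313,0.312,0.448],"angular":[0,0,0],"claw":1},{"slide":[0.313,0.312,0.448],"angular":[0,0,0],"claw":1}]'
```

```text
time: 23.0
position: [0.4784, -0.1485, 0.2367]
tool_rot: [-2.275, -2.158, 0.005]
ft_force: [-0.6, 0.2, 0.3]
grip_width: 1.0
grip_force: 0.0
time: 24.0
position: [0.5619, -0.0754, 0.1272]
tool_rot: [-2.279, -2.158, 0.001]
ft_force: [-0.3, 0.3, 0.3]
grip_width: 0.999
grip_force: 0.0
```

```bash

python3 -m inch '[{"slide":[0,0,0],"angular":[0,0,0],"claw":0},{"slide":[0,0,0],"angular":[0,0,0],"claw":-0.3},{"slide":[0,0,0],"angular":[0,0,0],"claw":-0.3},{"slide":[0,0,0],"angular":[0,0,0],"claw":-0.3},{"slide":[0,0,0],"angular":[0,0,0],"claw":-0.3},{"slide":[0,0,0],"angular":[0,0,0],"claw":-0.3},{"slide":[0,0,0],"angular":[0,0,0],"claw":-0.3},{"slide":[0,0,0],"angular":[0,0,0],"claw":-0.3}]' 20
python3 -m inch '[{"slide":[0,0,-0.03],"angular":[0,0,0],"claw":-0.3},{"slide":[0,-0.01,-0.07],"angular":[0,0,0],"claw":-0.3},{"slide":[0,-0.08,-0.15],"angular":[0,0,0],"claw":-0.3},{"slide":[0,-0.2,-0.28],"angular":[0,0,0],"claw":-0.3},{"slide":[0,-0.35,-0.4],"angular":[0,0,0],"claw":-0.3},{"slide":[0,-0.35,-0.45],"angular":[0,0,0],"claw":-0.3},{"slide":[0,-0.35,-0.45],"angular":[0,0,0],"claw":-0.3}]'
python3 - <<'E'
from bins import *
print(ctrl.get_state()['grip_width']); bins(); plan((.48,.12,.26),(.48,.30,.24),(.50,.368,.13))
E
```

```text
time: 24.8
position: [0.5605, -0.0746, 0.1253]
tool_rot: [-2.277, -2.157, 0.004]
ft_force: [0.6, 0.1, -1.2]
grip_width: 0.457
grip_force: 20.1
time: 25.5
position: [0.475, -0.0699, 0.2413]
tool_rot: [-2.277, -2.158, -0.01]
ft_force: [-0.1, -1.0, -0.3]
grip_width: 0.453
grip_force: 20.1
0.45317616852542364
top steel_tray 0.62 c 0.4636 -0.3666 [0.236 0.132] 1.1
top tote 0.64 c 0.4586 0.3667 [0.229 0.134] 5.4
scene tote 0.81 c 0.4664 0.3668 [0.216 0.139] 4.7
(0.48, 0.12, 0.26) slide [0.761, -0.016, -0.095] ang [-0.016, 0.003, -0.001]
(0.48, 0.3, 0.24) slide [0.719, -0.039, 0.08] ang [0.0, 0.0, 0.0]
(0.5, 0.368, 0.13) slide [0.276, 0.065, 0.44] ang [0.0, 0.0, 0.0]
```

```bash

python3 -m inch '[{"slide":[0.761,-0.016,-0.095],"angular":[-0.016,0,0],"claw":-0.3},{"slide":[0.761,-0.016,-0.095],"angular":[-0.016,0,0],"claw":-0.3},{"slide":[0.761,-0.016,-0.095],"angular":[-0.016,0,0],"claw":-0.3},{"slide":[0.761,-0.016,-0.095],"angular":[-0.016,0,0],"claw":-0.3},{"slide":[0.761,-0.016,-0.095],"angular":[-0.016,0,0],"claw":-0.3}]'
python3 -m inch '[{"slide":[0.719,-0.039,0.08],"angular":[0,0,0],"claw":-0.3},{"slide":[0.719,-0.039,0.08],"angular":[0,0,0],"claw":-0.3},{"slide":[0.719,-0.039,0.08],"angular":[0,0,0],"claw":-0.3},{"slide":[0.995,0.03,0.25],"angular":[0,0,0],"claw":-0.3},{"slide":[0.995,0.03,0.4],"angular":[0,0,0],"claw":-0.3},{"slide":[0.995,0.03,0.52],"angular":[0,0,0],"claw":-0.3},{"slide":[0.995,0.03,0.52],"angular":[0,0,0],"claw":-0.3},{"slide":[0.995,0.03,0.52],"angular":[0,0,0],"claw":-0.3}]'
python3 - <<'E'
from bins import *
plan((.499,.3705,.039))
im,W=wrist('w7.png'); q=W.reshape(-1,3); q=q[~np.isnan(q[:,0])]; k=q[(abs(q[:,2]-.036)<.004)&(q[:,1]>.25)&(q[:,1]<.5)&(q[:,0]>.3)&(q[:,0]<.62)]
print(np.percentile(k,[1,99],axis=0))
E
```

```text
time: 26.3
position: [0.4794, 0.1275, 0.2609]
tool_rot: [2.269, 2.172, 0.002]
ft_force: [0.5, 0.3, -2.1]
grip_width: 0.455
grip_force: 20.1
time: 27.1
position: [0.5004, 0.3667, 0.1291]
tool_rot: [2.278, 2.159, -0.006]
ft_force: [0.3, 0.1, -0.5]
grip_width: 0.45
grip_force: 20.1
(0.499, 0.3705, 0.039) slide [0.017, -0.006, 0.36] ang [-0.001, 0.01, 0.0]
[[0.34203859 0.32603007 0.03241861]
 [0.57287573 0.43863063 0.03742794]]
```

```bash

python3 -m inch '[{"slide":[0.005,-0.006,0.12],"angular":[0,0.01,0],"claw":-0.3},{"slide":[0.01,-0.006,0.22],"angular":[0,0.01,0],"claw":-0.3},{"slide":[0.012,-0.006,0.3],"angular":[0,0.01,0],"claw":-0.3},{"slide":[0.012,-0.006,0.335],"angular":[0,0.01,0],"claw":-0.3},{"slide":[0.012,-0.006,0.352],"angular":[0,0.01,0],"claw":-0.3},{"slide":[0.012,-0.006,0.36],"angular":[0,0.01,0],"claw":-0.3},{"slide":[0.012,-0.006,0.36],"angular":[0,0.01,0],"claw":-0.3},{"slide":[0.012,-0.006,0.36],"angular":[0,0.01,0],"claw":-0.3}]'
python3 -m inch '[{"slide":[0,0,0],"angular":[0,0,0],"claw":0},{"slide":[0,0,0],"angular":[0,0,0],"claw":0.2},{"slide":[0,0,0],"angular":[0,0,0],"claw":0.25},{"slide":[0,0,0],"angular":[0,0,0],"claw":0.25},{"slide":[0,0,-0.1],"angular":[0,0,0],"claw":0.25},{"slide":[0,0,-0.3],"angular":[0,0,0],"claw":0.25},{"slide":[0,0,-0.5],"angular":[0,0,0],"claw":0.25},{"slide":[0,0,-0.7],"angular":[0,0,0],"claw":0.8},{"slide":[0,0,-0.85],"angular":[0,0,0],"claw":1},{"slide":[0,0,-0.85],"angular":[0,0,0],"claw":1}]'
python3 - <<'E'
from tins import *
im,W=wrist(); circles(W,.055,.075,(.33,.6,.28,.47))
plan((.48,.15,.24),(.560,.0444,.19),(.560,.0444,.128),(.570,.0444,.128))
E
```

```text
time: 27.95
position: [0.5011, 0.3718, 0.0439]
tool_rot: [-2.279, -2.159, -0.014]
ft_force: [-1.3, 0.2, -1.3]
grip_width: 0.453
grip_force: 20.1
time: 28.95
position: [0.5025, 0.3715, 0.2623]
tool_rot: [-2.279, -2.158, -0.03]
ft_force: [1.1, -0.0, 0.2]
grip_width: 0.812
grip_force: 0.0
  circ x 0.5000 y 0.3703 r 0.0213 area-r 0.0207
(0.48, 0.15, 0.24) slide [-0.887, -0.037, 0.065] ang [0.015, -0.022, -0.0]
(0.56, 0.0444, 0.19) slide [-0.404, 0.342, 0.2] ang [0.0, 0.0, 0.0]
(0.56, 0.0444, 0.128) slide [0.0, 0.0, 0.248] ang [0.0, 0.0, 0.0]
(0.57, 0.0444, 0.128) slide [0.002, 0.04, 0.0] ang [0.0, 0.0, 0.0]
```

```bash

python3 -m inch '[{"slide":[-0.887,-0.037,0.065],"angular":[0.015,-0.022,0],"claw":1},{"slide":[-0.887,-0.037,0.065],"angular":[0.015,-0.022,0],"claw":1},{"slide":[-0.887,-0.037,0.065],"angular":[0.015,-0.022,0],"claw":1},{"slide":[-0.887,-0.037,0.065],"angular":[0.015,-0.022,0],"claw":1},{"slide":[-0.887,-0.037,0.065],"angular":[0.015,-0.022,0],"claw":1},{"slide":[-0.887,-0.037,0.065],"angular":[0.015,-0.022,0],"claw":1},{"slide":[-0.887,-0.037,0.065],"angular":[0.015,-0.022,0],"claw":1}]'
python3 -m inch '[{"slide":[-0.404,0.342,0.2],"angular":[0,0,0],"claw":1},{"slide":[-0.404,0.342,0.2],"angular":[0,0,0],"claw":1},{"slide":[-0.404,0.342,0.2],"angular":[0,0,0],"claw":1},{"slide":[-0.404,0.342,0.2],"angular":[0,0,0],"claw":1},{"slide":[-0.404,0.342,0.2],"angular":[0,0,0],"claw":1}]'
python3 - <<'E'
from h import *
plan((.560,.0444,.128),(.570,.0444,.128))
E
```

```text
time: 29.7
position: [0.478, 0.1499, 0.2368]
tool_rot: [-2.28, -2.16, 0.011]
ft_force: [-0.1, 0.4, 0.3]
grip_width: 0.997
grip_force: 0.0
time: 30.2
position: [0.5581, 0.0448, 0.1862]
tool_rot: [-2.279, -2.161, 0.014]
ft_force: [-0.4, 0.6, 0.1]
grip_width: 1.0
grip_force: 0.0
(0.56, 0.0444, 0.128) slide [0.0, 0.009, 0.233] ang [-0.013, 0.012, 0.001]
(0.57, 0.0444, 0.128) slide [0.002, 0.04, 0.0] ang [0.0, 0.0, 0.0]
```

```bash

python3 -m inch '[{"slide":[0,0.009,0.12],"angular":[-0.013,0.012,0],"claw":1},{"slide":[0,0.009,0.233],"angular":[-0.013,0.012,0],"claw":1},{"slide":[0,0.009,0.233],"angular":[-0.013,0.012,0],"claw":1},{"slide":[0.002,0.049,0.233],"angular":[-0.013,0.012,0],"claw":1},{"slide":[0.002,0.049,0.233],"angular":[-0.013,0.012,0],"claw":0},{"slide":[0.002,0.049,0.233],"angular":[-0.013,0.012,0],"claw":-0.3},{"slide":[0.002,0.049,0.233],"angular":[-0.013,0.012,0],"claw":-0.3},{"slide":[0.002,0.049,0.233],"angular":[-0.013,0.012,0],"claw":-0.3},{"slide":[0.002,0.049,0.233],"angular":[-0.013,0.012,0],"claw":-0.3},{"slide":[0.002,0.049,0.233],"angular":[-0.013,0.012,0],"claw":-0.3}]' 20
python3 -m inch '[{"slide":[0,0,0],"angular":[0,0,0],"claw":-0.3},{"slide":[0,0,0],"angular":[0,0,0],"claw":-0.3},{"slide":[0,0,-0.03],"angular":[0,0,0],"claw":-0.3},{"slide":[0,-0.01,-0.07],"angular":[0,0,0],"claw":-0.3},{"slide":[0,-0.08,-0.15],"angular":[0,0,0],"claw":-0.3},{"slide":[0,-0.2,-0.28],"angular":[0,0,0],"claw":-0.3},{"slide":[0,-0.35,-0.4],"angular":[0,0,0],"claw":-0.3},{"slide":[0,-0.35,-0.45],"angular":[0,0,0],"claw":-0.3},{"slide":[0,-0.35,-0.45],"angular":[0,0,0],"claw":-0.3}]'
python3 - <<'E'
from bins import *
print(ctrl.get_state()['grip_width']); bins(); plan((.47,.20,.26),(.42,.3635,.24),(.42,.3635,.13))
E
```

```text
time: 31.2
position: [0.5701, 0.0431, 0.1293]
tool_rot: [2.281, 2.16, 0.005]
ft_force: [0.2, 0.1, -0.3]
grip_width: 0.542
grip_force: 0.0
time: 32.1
position: [0.4838, 0.0482, 0.2445]
tool_rot: [2.279, 2.161, 0.016]
ft_force: [0.0, 0.2, -2.5]
grip_width: 0.457
grip_force: 20.0
0.4570451923505304
top tote 0.89 c 0.4582 0.3666 [0.232 0.133] 5.3
scene steel_tray 0.81 c 0.4633 -0.3671 [0.242 0.131] 0.9
scene tote 0.72 c 0.4669 0.3659 [0.216 0.138] 4.3
(0.47, 0.2, 0.26) slide [0.607, -0.083, -0.081] ang [-0.0, 0.003, -0.001]
(0.42, 0.3635, 0.24) slide [0.642, -0.235, 0.08] ang [0.0, 0.0, 0.0]
(0.42, 0.3635, 0.13) slide [0.0, 0.0, 0.44] ang [0.0, 0.0, 0.0]
```

```bash

python3 -m inch '[{"slide":[0.607,-0.083,-0.081],"angular":[0,0,0],"claw":-0.3},{"slide":[0.607,-0.083,-0.081],"angular":[0,0,0],"claw":-0.3},{"slide":[0.607,-0.083,-0.081],"angular":[0,0,0],"claw":-0.3},{"slide":[0.607,-0.083,-0.081],"angular":[0,0,0],"claw":-0.3},{"slide":[0.607,-0.083,-0.081],"angular":[0,0,0],"claw":-0.3}]'
python3 -m inch '[{"slide":[0.642,-0.235,0.08],"angular":[0,0,0],"claw":-0.3},{"slide":[0.642,-0.235,0.08],"angular":[0,0,0],"claw":-0.3},{"slide":[0.642,-0.235,0.08],"angular":[0,0,0],"claw":-0.3},{"slide":[0.642,-0.235,0.08],"angular":[0,0,0],"claw":-0.3},{"slide":[0.642,-0.235,0.25],"angular":[0,0,0],"claw":-0.3},{"slide":[0.642,-0.235,0.42],"angular":[0,0,0],"claw":-0.3},{"slide":[0.642,-0.235,0.52],"angular":[0,0,0],"claw":-0.3},{"slide":[0.642,-0.235,0.52],"angular":[0,0,0],"claw":-0.3},{"slide":[0.642,-0.235,0.52],"angular":[0,0,0],"claw":-0.3}]'
python3 - <<'E'
from h import *
plan((.419,.3635,.0395))
E
```

```text
time: 32.9
position: [0.4695, 0.2018, 0.2605]
tool_rot: [2.275, 2.163, -0.001]
ft_force: [0.1, -0.4, -1.0]
grip_width: 0.455
grip_force: 20.0
time: 33.8
position: [0.4214, 0.3625, 0.1323]
tool_rot: [2.282, 2.157, 0.003]
ft_force: [0.7, -0.6, -0.7]
grip_width: 0.455
grip_force: 20.0
(0.419, 0.3635, 0.0395) slide [0.003, -0.011, 0.371] ang [0.005, -0.001, -0.004]
```

```bash

python3 -m inch '[{"slide":[0.003,-0.011,0.12],"angular":[0,0,0],"claw":-0.3},{"slide":[0.003,-0.011,0.22],"angular":[0,0,0],"claw":-0.3},{"slide":[0.003,-0.011,0.3],"angular":[0,0,0],"claw":-0.3},{"slide":[0.003,-0.011,0.34],"angular":[0,0,0],"claw":-0.3},{"slide":[0.003,-0.011,0.36],"angular":[0,0,0],"claw":-0.3},{"slide":[0.003,-0.011,0.368],"angular":[0,0,0],"claw":-0.3},{"slide":[0.003,-0.011,0.368],"angular":[0,0,0],"claw":-0.3},{"slide":[0.003,-0.011,0.368],"angular":[0,0,0],"claw":-0.3}]'
python3 -m inch '[{"slide":[0,0,0],"angular":[0,0,0],"claw":0},{"slide":[0,0,0],"angular":[0,0,0],"claw":0.2},{"slide":[0,0,0],"angular":[0,0,0],"claw":0.25},{"slide":[0,0,0],"angular":[0,0,0],"claw":0.25},{"slide":[0,0,-0.1],"angular":[0,0,0],"claw":0.25},{"slide":[0,0,-0.3],"angular":[0,0,0],"claw":0.25},{"slide":[0,0,-0.5],"angular":[0,0,0],"claw":0.25},{"slide":[0,0,-0.7],"angular":[0,0,0],"claw":0.8},{"slide":[0,0,-0.85],"angular":[0,0,0],"claw":1},{"slide":[0,0,-0.85],"angular":[0,0,0],"claw":1}]'
python3 - <<'E'
from tins import *
im,W=wrist(); circles(W,.055,.075,(.33,.6,.28,.47))
plan((.46,.20,.24),(.5627,.1027,.19),(.5627,.1027,.128),(.5727,.1027,.128))
E
```

```text
time: 34.6
position: [0.4185, 0.3656, 0.0412]
tool_rot: [2.281, 2.16, 0.008]
ft_force: [0.5, 0.4, 0.7]
grip_width: 0.455
grip_force: 20.0
time: 35.6
position: [0.4198, 0.3666, 0.259]
tool_rot: [-2.28, -2.16, -0.022]
ft_force: [0.2, -0.7, -0.2]
grip_width: 0.816
grip_force: 0.0
  circ x 0.4177 y 0.3666 r 0.0212 area-r 0.0206
  circ x 0.5001 y 0.3707 r 0.0212 area-r 0.0207
(0.46, 0.2, 0.24) slide [-0.653, 0.201, 0.06] ang [0.011, -0.013, -0.0]
(0.5627, 0.1027, 0.19) slide [-0.366, 0.431, 0.2] ang [0.0, 0.0, 0.0]
(0.5627, 0.1027, 0.128) slide [0.0, 0.0, 0.248] ang [0.0, 0.0, 0.0]
(0.5727, 0.1027, 0.128) slide [0.002, 0.04, 0.0] ang [0.0, 0.0, 0.0]
```

Both slim tins are in the tote. The last wide tin is next.

```bash

python3 -m inch '[{"slide":[-0.653,0.201,0.06],"angular":[0.011,-0.013,0],"claw":1},{"slide":[-0.653,0.201,0.06],"angular":[0.011,-0.013,0],"claw":1},{"slide":[-0.653,0.201,0.06],"angular":[0.011,-0.013,0],"claw":1},{"slide":[-0.653,0.201,0.06],"angular":[0.011,-0.013,0],"claw":1},{"slide":[-0.653,0.201,0.06],"angular":[0.011,-0.013,0],"claw":1},{"slide":[-0.653,0.201,0.06],"angular":[0.011,-0.013,0],"claw":1}]'
python3 -m inch '[{"slide":[-0.366,0.431,0.2],"angular":[0,0,0],"claw":1},{"slide":[-0.366,0.431,0.2],"angular":[0,0,0],"claw":1},{"slide":[-0.366,0.431,0.2],"angular":[0,0,0],"claw":1},{"slide":[-0.366,0.431,0.2],"angular":[0,0,0],"claw":1},{"slide":[-0.366,0.431,0.2],"angular":[0,0,0],"claw":1}]'
python3 - <<'E'
from h import *
plan((.5627,.1027,.128),(.5727,.1027,.128))
E
```

```text
time: 36.25
position: [0.4579, 0.1991, 0.2364]
tool_rot: [-2.281, -2.16, 0.012]
ft_force: [0.3, 0.4, 0.2]
grip_width: 0.998
grip_force: 0.0
time: 36.75
position: [0.5606, 0.1023, 0.1858]
tool_rot: [2.28, 2.16, -0.015]
ft_force: [-0.4, -0.4, 0.6]
grip_width: 0.999
grip_force: 0.0
(0.5627, 0.1027, 0.128) slide [0.004, 0.01, 0.231] ang [-0.012, 0.014, 0.0]
(0.5727, 0.1027, 0.128) slide [0.002, 0.04, 0.0] ang [0.0, 0.0, 0.0]
```

```bash

python3 -m inch '[{"slide":[0.004,0.01,0.12],"angular":[-0.012,0.014,0],"claw":1},{"slide":[0.004,0.01,0.231],"angular":[-0.012,0.014,0],"claw":1},{"slide":[0.004,0.01,0.231],"angular":[-0.012,0.014,0],"claw":1},{"slide":[0.006,0.05,0.231],"angular":[-0.012,0.014,0],"claw":1},{"slide":[0.006,0.05,0.231],"angular":[-0.012,0.014,0],"claw":0.3},{"slide":[0.006,0.05,0.231],"angular":[-0.012,0.014,0],"claw":0},{"slide":[0.006,0.05,0.231],"angular":[-0.012,0.014,0],"claw":0},{"slide":[0.006,0.05,0.231],"angular":[-0.012,0.014,0],"claw":0},{"slide":[0.006,0.05,0.231],"angular":[-0.012,0.014,0],"claw":0},{"slide":[0.006,0.05,0.231],"angular":[-0.012,0.014,0],"claw":0}]' 25
python3 -m inch '[{"slide":[0,0,0],"angular":[0,0,0],"claw":0},{"slide":[0,0,0],"angular":[0,0,0],"claw":0},{"slide":[0,0,-0.03],"angular":[0,0,0],"claw":0},{"slide":[0,-0.01,-0.07],"angular":[0,0,0],"claw":0},{"slide":[0,-0.08,-0.15],"angular":[0,0,0],"claw":0},{"slide":[0,-0.2,-0.28],"angular":[0,0,0],"claw":0},{"slide":[0,-0.35,-0.4],"angular":[0,0,0],"claw":0},{"slide":[0,-0.35,-0.45],"angular":[0,0,0],"claw":0},{"slide":[0,-0.35,-0.45],"angular":[0,0,0],"claw":0}]'
python3 - <<'E'
from bins import *
print(ctrl.get_state()['grip_width']); bins(); plan((.47,-.12,.26),(.42,-.30,.24),(.419,-.367,.13))
E
```

```text
time: 37.75
position: [0.5734, 0.102, 0.13]
tool_rot: [2.281, 2.16, 0.006]
ft_force: [-0.6, -0.1, 2.3]
grip_width: 0.636
grip_force: 25.0
time: 38.65
position: [0.4869, 0.1072, 0.2448]
tool_rot: [2.279, 2.161, 0.016]
ft_force: [0.6, 0.1, -2.4]
grip_width: 0.639
grip_force: 25.0
0.6385427607267239
top steel_tray 0.82 c 0.4634 -0.3661 [0.235 0.132] 1.0
top tote 0.98 c 0.4582 0.3671 [0.232 0.136] 5.5
scene steel_tray 0.75 c 0.4639 -0.3671 [0.241 0.131] 1.0
scene tote 0.69 c 0.4663 0.3676 [0.215 0.138] 5.6
(0.47, -0.12, 0.26) slide [-0.906, -0.013, -0.078] ang [0.001, 0.001, -0.002]
(0.42, -0.3, 0.24) slide [-0.73, -0.161, 0.08] ang [0.0, 0.0, 0.0]
(0.419, -0.367, 0.13) slide [-0.268, 0.01, 0.44] ang [0.0, 0.0, 0.0]
```

```bash

python3 -m inch '[{"slide":[-0.906,-0.013,-0.078],"angular":[0,0,0],"claw":0},{"slide":[-0.906,-0.013,-0.078],"angular":[0,0,0],"claw":0},{"slide":[-0.906,-0.013,-0.078],"angular":[0,0,0],"claw":0},{"slide":[-0.906,-0.013,-0.078],"angular":[0,0,0],"claw":0},{"slide":[-0.906,-0.013,-0.078],"angular":[0,0,0],"claw":0},{"slide":[-0.906,-0.013,-0.078],"angular":[0,0,0],"claw":0}]'
python3 -m inch '[{"slide":[-0.73,-0.161,0.08],"angular":[0,0,0],"claw":0},{"slide":[-0.73,-0.161,0.08],"angular":[0,0,0],"claw":0},{"slide":[-0.73,-0.161,0.08],"angular":[0,0,0],"claw":0},{"slide":[-0.73,-0.161,0.08],"angular":[0,0,0],"claw":0},{"slide":[-0.998,-0.151,0.12],"angular":[0,0,0],"claw":0},{"slide":[-0.998,-0.151,0.3],"angular":[0,0,0],"claw":0},{"slide":[-0.998,-0.151,0.45],"angular":[0,0,0],"claw":0},{"slide":[-0.998,-0.151,0.52],"angular":[0,0,0],"claw":0},{"slide":[-0.998,-0.151,0.52],"angular":[0,0,0],"claw":0}]'
python3 - <<'E'
from h import *
plan((.419,-.367,.0395))
E
```

```text
time: 39.55
position: [0.4695, -0.1255, 0.261]
tool_rot: [2.29, 2.148, 0.003]
ft_force: [0.2, -0.2, -2.4]
grip_width: 0.641
grip_force: 25.0
time: 40.45
position: [0.4183, -0.3644, 0.1274]
tool_rot: [-2.276, -2.158, -0.001]
ft_force: [0.7, -0.5, -1.8]
grip_width: 0.636
grip_force: 25.0
(0.419, -0.367, 0.0395) slide [-0.012, 0.005, 0.352] ang [-0.006, -0.008, 0.001]
```

```bash

python3 -m inch '[{"slide":[-0.006,0.002,0.12],"angular":[0,0,0],"claw":0},{"slide":[-0.006,0.002,0.22],"angular":[0,0,0],"claw":0},{"slide":[-0.006,0.002,0.29],"angular":[0,0,0],"claw":0},{"slide":[-0.006,0.002,0.33],"angular":[0,0,0],"claw":0},{"slide":[-0.006,0.002,0.345],"angular":[0,0,0],"claw":0},{"slide":[-0.006,0.002,0.351],"angular":[0,0,0],"claw":0},{"slide":[-0.006,0.002,0.351],"angular":[0,0,0],"claw":0},{"slide":[-0.006,0.002,0.351],"angular":[0,0,0],"claw":0}]'
python3 -m inch '[{"slide":[0,0,0],"angular":[0,0,0],"claw":0.35},{"slide":[0,0,0],"angular":[0,0,0],"claw":0.5},{"slide":[0,0,0],"angular":[0,0,0],"claw":0.6},{"slide":[0,0,0],"angular":[0,0,0],"claw":0.6},{"slide":[0,0,-0.1],"angular":[0,0,0],"claw":0.6},{"slide":[0,0,-0.3],"angular":[0,0,0],"claw":0.6},{"slide":[0,0,-0.5],"angular":[0,0,0],"claw":0.6},{"slide":[0,0,-0.7],"angular":[0,0,0],"claw":0.6},{"slide":[0,0,-0.9],"angular":[0,0,0],"claw":0},{"slide":[0,0,-0.9],"angular":[0,0,0],"claw":0}]'
python3 - <<'E'
from tins import *
im,W=wrist(); circles(W,.055,.07,(.33,.6,-.45,-.28))
plan((.46,-.20,.36),(.56,-.035,.37),(.6705,-.0346,.37),(.6705,-.0346,.2735))
E
```

```text
time: 41.25
position: [0.4205, -0.3682, 0.0434]
tool_rot: [2.279, 2.159, 0.006]
ft_force: [0.6, -0.3, -2.2]
grip_width: 0.636
grip_force: 25.0
time: 42.25
position: [0.4215, -0.3713, 0.2743]
tool_rot: [2.273, 2.152, 0.011]
ft_force: [0.6, -0.5, -0.4]
grip_width: 0.69
grip_force: 0.0
  circ x 0.4203 y -0.3668 r 0.0292 area-r 0.0284
  circ x 0.5070 y -0.3680 r 0.0294 area-r 0.0286
(0.46, -0.2, 0.36) slide [0.687, 0.124, -0.355] ang [0.018, -0.0, 0.0]
(0.56, -0.035, 0.37) slide [0.681, 0.364, -0.04] ang [0.0, 0.0, 0.0]
(0.6705, -0.0346, 0.37) slide [0.026, 0.441, 0.0] ang [0.0, 0.0, 0.0]
(0.6705, -0.0346, 0.2735) slide [0.0, 0.0, 0.386] ang [0.0, 0.0, 0.0]
```

```bash

python3 -m inch '[{"slide":[0.687,0.124,-0.355],"angular":[0.018,0,0],"claw":0},{"slide":[0.687,0.124,-0.355],"angular":[0.018,0,0],"claw":0},{"slide":[0.687,0.124,-0.355],"angular":[0.018,0,0],"claw":0},{"slide":[0.687,0.124,-0.355],"angular":[0.018,0,0],"claw":0},{"slide":[0.687,0.124,-0.355],"angular":[0.018,0,0],"claw":0},{"slide":[0.687,0.124,-0.355],"angular":[0.018,0,0],"claw":0}]'
python3 - <<'E'
from tins import *
for c in ('top','scene'):
    W=pts(ctrl.get_image(c)); print(c); circles(W); q=W.reshape(-1,3); b=q[(q[:,2]>.27)&(q[:,2]<.3)&(q[:,0]>.64)&(q[:,0]<.70)&(q[:,1]>-.1)&(q[:,1]<.1)]; print('bar',np.polyfit(b[:,1],b[:,0],1), len(b), np.percentile(b[:,2],98)) if len(b)>9 else 0
E
python3 -m inch '[{"slide":[0.681,0.364,-0.04],"angular":[0,0,0],"claw":0},{"slide":[0.681,0.364,-0.04],"angular":[0,0,0],"claw":0},{"slide":[0.681,0.364,-0.04],"angular":[0,0,0],"claw":0},{"slide":[0.681,0.364,-0.04],"angular":[0,0,0],"claw":0},{"slide":[0.681,0.364,-0.04],"angular":[0,0,0],"claw":0},{"slide":[0.681,0.364,-0.04],"angular":[0,0,0],"claw":0},{"slide":[0.681,0.364,-0.04],"angular":[0,0,0],"claw":0}]'
python3 -m inch '[{"slide":[0.026,0.2,0],"angular":[0,0,0],"claw":0},{"slide":[0.026,0.44,0],"angular":[0,0,0],"claw":0},{"slide":[0.026,0.44,0],"angular":[0,0,0],"claw":0},{"slide":[0.026,0.44,0],"angular":[0,0,0],"claw":0},{"slide":[0.026,0.44,0],"angular":[0,0,0],"claw":0},{"slide":[0.026,0.44,0],"angular":[0,0,0],"claw":0}]'
python3 - <<'E'
from h import *
im,W=wrist()
q=W.reshape(-1,3); q=q[~np.isnan(q[:,0])]
b=q[(q[:,2]>.275)&(q[:,2]<.295)&(q[:,0]>.64)&(q[:,0]<.71)&(q[:,1]>-.02)&(q[:,1]<.1)]; 
if len(b)>20: pf=np.polyfit(b[:,1],b[:,0],1); print('bar',pf,np.polyval(pf,-.0346),np.percentile(b[:,2],98),len(b))
plan((.6705,-.0346,.2735))
E
```

```text
time: 42.9
position: [0.4595, -0.1974, 0.3559]
tool_rot: [-2.272, -2.159, 0.006]
ft_force: [-0.3, 0.2, 0.2]
grip_width: 0.497
grip_force: 0.0
top
bar [0.05371858 0.67078767] 892 0.2893242353363718
scene
bar [0.05212003 0.67689926] 923 0.2918041599274976
time: 43.7
position: [0.5588, -0.0366, 0.366]
tool_rot: [-2.281, -2.151, 0.008]
ft_force: [0.7, -1.3, 0.0]
grip_width: 0.499
grip_force: 0.0
time: 44.3
position: [0.6686, -0.0345, 0.3675]
tool_rot: [-2.279, -2.154, 0.001]
ft_force: [0.2, -0.4, -0.4]
grip_width: 0.497
grip_force: 0.0
bar [0.0519542  0.67288126] 0.6710836459890587 0.2887834200780157 4129
(0.6705, -0.0346, 0.2735) slide [-0.004, 0.009, 0.376] ang [-0.009, -0.008, -0.003]
```

```bash

python3 -m inch '[{"slide":[-0.004,0.009,0.12],"angular":[0,0,0],"claw":0},{"slide":[-0.004,0.009,0.26],"angular":[0,0,0],"claw":0},{"slide":[-0.004,0.009,0.34],"angular":[0,0,0],"claw":0},{"slide":[-0.004,0.009,0.376],"angular":[0,0,0],"claw":0},{"slide":[-0.004,0.009,0.376],"angular":[0,0,0],"claw":0},{"slide":[-0.004,0.009,0.376],"angular":[0,0,0],"claw":-0.5},{"slide":[-0.004,0.009,0.376],"angular":[0,0,0],"claw":-0.8},{"slide":[-0.004,0.009,0.376],"angular":[0,0,0],"claw":-1},{"slide":[-0.004,0.009,0.376],"angular":[0,0,0],"claw":-1},{"slide":[-0.004,0.009,0.376],"angular":[0,0,0],"claw":-1}]' 20
python3 -m inch '[{"slide":[0,0,0],"angular":[0,0,0],"claw":-1},{"slide":[0,0,0],"angular":[0,0,0],"claw":-1},{"slide":[0,0,0],"angular":[0,0,0],"claw":-1}]' 25
```

```text
time: 45.35
position: [0.671, -0.0339, 0.2722]
tool_rot: [-2.276, -2.156, 0.005]
ft_force: [-0.8, 0.0, 1.9]
grip_width: 0.154
grip_force: 20.0
time: 45.65
position: [0.671, -0.0339, 0.2722]
tool_rot: [-2.276, -2.156, 0.005]
ft_force: [-2.6, 0.5, 4.0]
grip_width: 0.151
grip_force: 25.0
```

```bash

python3 -m inch '[{"slide":[0,-0.04,-0.004],"angular":[0,0,0],"claw":-1},{"slide":[0,-0.08,-0.007],"angular":[0,0,0],"claw":-1},{"slide":[0,-0.148,-0.006],"angular":[0,0,0],"claw":-1},{"slide":[0,-0.214,0.002],"angular":[0,0,0],"claw":-1},{"slide":[0,-0.279,0.016],"angular":[0,0,0],"claw":-1},{"slide":[0,-0.343,0.037],"angular":[0,0,0],"claw":-1},{"slide":[0,-0.404,0.065],"angular":[0,0,0],"claw":-1},{"slide":[0,-0.463,0.098],"angular":[0,0,0],"claw":-1},{"slide":[0,-0.463,0.098],"angular":[0,0,0],"claw":-1}]'
python3 -m inch '[{"slide":[0,-0.054,0.039],"angular":[0,0,0],"claw":-1},{"slide":[0,-0.105,0.083],"angular":[0,0,0],"claw":-1},{"slide":[0,-0.151,0.132],"angular":[0,0,0],"claw":-1},{"slide":[0,-0.191,0.185],"angular":[0,0,0],"claw":-1},{"slide":[0,-0.227,0.242],"angular":[0,0,0],"claw":-1},{"slide":[0,-0.242,0.272],"angular":[0,0,0],"claw":-1},{"slide":[0,-0.256,0.302],"angular":[0,0,0],"claw":-1},{"slide":[0,-0.268,0.33],"angular":[0,0,0],"claw":-1},{"slide":[0,-0.273,0.345],"angular":[0,0,0],"claw":-1},{"slide":[0,-0.273,0.345],"angular":[0,0,0],"claw":-1}]'
```

```text
time: 46.55
position: [0.5525, -0.0268, 0.2466]
tool_rot: [-2.271, -2.154, 0.007]
ft_force: [-1.4, -0.8, -0.8]
grip_width: 0.152
grip_force: 25.0
time: 47.55
position: [0.487, -0.0231, 0.1619]
tool_rot: [-2.276, -2.157, 0.004]
ft_force: [4.8, 2.5, -4.0]
grip_width: 0.152
grip_force: 25.0
```

```bash

python3 -m inch '[{"slide":[0,-0.002,0.005],"angular":[0,0,0],"claw":-1},{"slide":[0,-0.004,0.01],"angular":[0,0,0],"claw":-1},{"slide":[0,-0.005,0.014],"angular":[0,0,0],"claw":-1},{"slide":[0,-0.005,0.014],"angular":[0,0,0],"claw":-1},{"slide":[0,-0.005,0.014],"angular":[0,0,0],"claw":-1}]'
```

```text
time: 48.05
position: [0.486, -0.0231, 0.159]
tool_rot: [-2.276, -2.157, 0.003]
ft_force: [4.3, 4.0, -3.4]
grip_width: 0.153
grip_force: 25.0
```

```bash

python3 -m inch '[{"slide":[0,-0.001,0.004],"angular":[0,0,0],"claw":-1},{"slide":[0,-0.002,0.007],"angular":[0,0,0],"claw":-1},{"slide":[0,-0.003,0.01],"angular":[0,0,0],"claw":-1},{"slide":[0,-0.003,0.01],"angular":[0,0,0],"claw":-1},{"slide":[0,-0.003,0.01],"angular":[0,0,0],"claw":-1}]'
```

```text
time: 48.55
position: [0.486, -0.0231, 0.1584]
tool_rot: [-2.276, -2.156, 0.001]
ft_force: [0.4, 2.9, 12.0]
grip_width: 0.153
grip_force: 25.0
```

The frame is now on its rest (+12 N upward). I release it, rise and check everything.

```bash

python3 -m inch '[{"slide":[0,0,-0.006],"angular":[0,0,0],"claw":-1},{"slide":[0,0,-0.006],"angular":[0,0,0],"claw":-0.6},{"slide":[0,0,-0.006],"angular":[0,0,0],"claw":-0.2},{"slide":[0,0,-0.006],"angular":[0,0,0],"claw":0},{"slide":[0,0,-0.006],"angular":[0,0,0],"claw":0},{"slide":[0,0,-0.1],"angular":[0,0,0],"claw":0},{"slide":[0,0,-0.25],"angular":[0,0,0],"claw":0},{"slide":[0,0,-0.45],"angular":[0,0,0],"claw":0},{"slide":[0,0,-0.6],"angular":[0,0,0],"claw":0},{"slide":[0,0,-0.8],"angular":[0,0,0],"claw":0}]'
python3 -m inch '[{"slide":[0.3,-0.2,-0.1],"angular":[0,0,0],"claw":0},{"slide":[0.6,-0.2,-0.1],"angular":[0,0,0],"claw":0},{"slide":[0.8,-0.1,-0.1],"angular":[0,0,0],"claw":0},{"slide":[0.8,-0.1,-0.1],"angular":[0,0,0],"claw":0},{"slide":[0.8,-0.1,-0.1],"angular":[0,0,0],"claw":0},{"slide":[0.8,-0.1,-0.1],"angular":[0,0,0],"claw":0}]'
python3 - <<'E'
from bins import *
from tins import circles
bins()
for c in ('top','scene'):
    im=ctrl.get_image(c); save(im,c+'9.png'); W=pts(im); W[...,2]-={'top':-.0006,'scene':.0034}[c]
    circles(W,.055,.075,(.33,.6,-.45,-.28)); circles(W,.055,.075,(.33,.6,.28,.47))
    for n in ('lock_pin','mix_cup','spare_cup','hold_frame'):
        for r in ctrl.outline_of(n,c)[:1]:
            w=W[r['mask']]; w=w[~np.isnan(w[:,0])]; print(c,n,round(r['confidence'],2),np.median(w,0).round(3),np.percentile(w,2,0).round(3),np.percentile(w,98,0).round(3))
    q=W.reshape(-1,3); b=q[(q[:,0]>.47)&(q[:,0]<.505)&(q[:,1]>-.1)&(q[:,1]<.05)&(q[:,2]>.12)&(q[:,2]<.2)]; print('bar top z',np.percentile(b[:,2],98) if len(b) else 0)
E
```

```text
time: 49.55
position: [0.4849, -0.0246, 0.3569]
tool_rot: [-2.276, -2.154, 0.008]
ft_force: [0.6, 0.3, 0.9]
grip_width: 0.5
grip_force: 0.0
time: 50.15
position: [0.4716, 0.1791, 0.3809]
tool_rot: [-2.273, -2.162, 0.01]
ft_force: [0.7, -0.9, 0.2]
grip_width: 0.503
grip_force: 0.0
top steel_tray 0.64 c 0.4635 -0.3663 [0.235 0.132] 1.0
top tote 0.24 c 0.3394 0.1883 [0.055 0.045] 23.5
scene steel_tray 0.91 c 0.4622 -0.3673 [0.243 0.131] 1.1
scene tote 0.82 c 0.4566 0.3642 [0.236 0.138] 6.2
  circ x 0.4195 y -0.3660 r 0.0293 area-r 0.0278
  circ x 0.5076 y -0.3670 r 0.0290 area-r 0.0279
top lock_pin 0.65 [ 0.435 -0.22   0.138] [ 0.427 -0.256  0.132] [ 0.443 -0.161  0.143]
top mix_cup 0.66 [0.343 0.191 0.006] [ 0.312  0.162 -0.001] [0.368 0.21  0.09 ]
top spare_cup 0.68 [ 0.323 -0.222  0.034] [ 0.294 -0.243 -0.   ] [ 0.356 -0.178  0.089]
top hold_frame 0.84 [ 0.557 -0.014  0.17 ] [ 0.474 -0.187  0.09 ] [0.624 0.156 0.174]
bar top z 0.17398575066275715
  circ x 0.4210 y -0.3650 r 0.0306 area-r 0.0282
  circ x 0.5083 y -0.3683 r 0.0301 area-r 0.0282
  circ x 0.4201 y 0.3649 r 0.0223 area-r 0.0197
  circ x 0.5010 y 0.3700 r 0.0236 area-r 0.0201
scene lock_pin 0.7 [ 0.605 -0.053  0.091] [ 0.431 -0.213  0.017] [0.698 0.151 0.172]
scene mix_cup 0.68 [0.331 0.189 0.073] [0.302 0.114 0.018] [0.431 0.228 0.133]
scene spare_cup 0.8 [ 0.337 -0.215  0.057] [ 0.29  -0.245  0.003] [ 0.357 -0.181  0.089]
scene hold_frame 0.64 [ 0.563 -0.045  0.169] [ 0.369 -0.195  0.062] [0.639 0.155 0.173]
bar top z 0.17336172225860344
```

View pics/scene9.png

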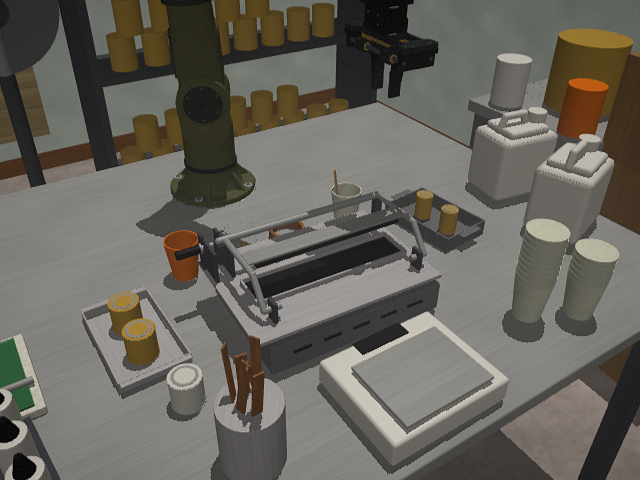

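View pics/top9.png

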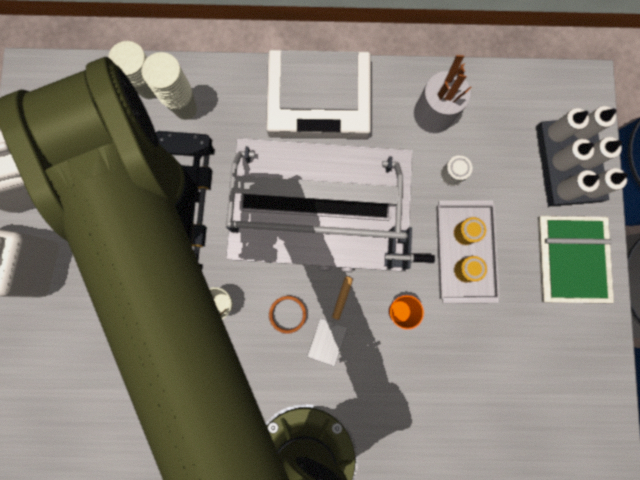

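The scene picture shows two wide tins in the tray at (124,310) and (141,340), and two slim ones in the tote at (425,205) and (449,218). The frame is down, the mat is empty and both cups stand where they were. The top view shows the pin parked at (410,258).

```bash
python3 -c "
from bench import ctrl
print(ctrl.close_job())"
```

```text
the job is handed in; nothing more can be done
None
```

The job is done and handed in: pin parked level in the notches, two wide tins in the steel tray and two slim ones in the tote (only four were in the shaker), frame lowered by hand onto its rest, and both cups where they were.

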